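# Thread-check two lots of wing nuts and release the good one

## Task

The wing nut started on each thread gauge is the sample of the tub behind it. Spin both sample nuts clockwise down their gauges as far as they will turn and leave them there; then release each lot whose sample has gone fully home on the gauge's shoulder by tipping its tub all the way over its edge stop so that its nuts drop into the stock tray. Leave a tub standing full if its sample stops short, and knock nothing over.

Things in the scene. Friction and masses are not known exactly. Their poses are not given: they have to be found in the camera images.
- stock_tray: shallow open sheet-steel tray, 150 mm deep (x) by 420 mm wide (y), walls 3 mm thick and 30 mm tall, fixed on the bench behind the two tubs; origin at the centre of its underside
- gauge_1: fixed thread gauge in front of (nearer the robot than) stand_1: a square steel foot plate 64 x 64 x 8 mm, a column ending in a round shoulder (37 mm in diameter) whose flat top is 45 mm above the bench, and on it an upright 16 mm coarse-threaded stud whose end is 105 mm above the bench; origin on the stud's axis at bench level, z up
- nut_1: sample of tub_1: steel wing nut, 64 mm over its two upright wings, which lie along its x axis, started on gauge_1, about 9 to 14 mm above its shoulder; origin: centre of its underside, z up. Clockwise from above lowers it 8 mm a turn (0.02 N m) to a hard stop: the shoulder (no gap) if the thread is good, well short of it (several mm of stud showing below) if bad. It cannot come off
- stand_1: fixed grey sheet-metal tipping stand of tub_1, about 100 x 130 mm, in front of the stock tray, with an edge stop at its tray side; origin on the bench straight below the tub's hinge line, which runs along the stand's y axis 60 mm above the bench; +x points to the tray
- tub_1 (a joint): angle of white plastic tub_1, rad: 0 level, grows as its top is pushed towards the tray, 2.36 mouth-down on the edge stop. 78 (x) x 108 (y) mm, walls 3 mm, 6 mm rolled rim; its near wall is 83 mm before the hinge line, 57 to 117 mm above the bench. Needs about 4 N at the top of that wall; past about 1.05 rad it falls over slowly by itself (damped)
- tub_1_rim (a point): middle of tub_1's rim on the near wall (side away from the tray), on its outer edge, at the rim's top
- spare_1a: one of the three loose wing nuts of tub_1's lot, standing in the tub, of the samples' shape: hub 30 mm in diameter at the foot, 22 mm tall; wings 8 mm thick, from 11 to 32 mm off the axis and 10 to 32 mm above the underside; origin at the centre of its underside
- spare_1b: one of the three loose wing nuts of tub_1's lot, standing in the tub, of the samples' shape: hub 30 mm in diameter at the foot, 22 mm tall; wings 8 mm thick, from 11 to 32 mm off the axis and 10 to 32 mm above the underside; origin at the centre of its underside
- spare_1c: one of the three loose wing nuts of tub_1's lot, standing in the tub, of the samples' shape: hub 30 mm in diameter at the foot, 22 mm tall; wings 8 mm thick, from 11 to 32 mm off the axis and 10 to 32 mm above the underside; origin at the centre of its underside
- gauge_2: fixed thread gauge in front of (nearer the robot than) stand_2: a square steel foot plate 64 x 64 x 8 mm, a column ending in a round shoulder (37 mm in diameter) whose flat top is 45 mm above the bench, and on it an upright 16 mm coarse-threaded stud whose end is 105 mm above the bench; origin on the stud's axis at bench level, z up
- nut_2: sample of tub_2: steel wing nut, 64 mm over its two upright wings, which lie along its x axis, started on gauge_2, about 9 to 14 mm above its shoulder; origin: centre of its underside, z up. Clockwise from above lowers it 8 mm a turn (0.02 N m) to a hard stop: the shoulder (no gap) if the thread is good, well short of it (several mm of stud showing below) if bad. It cannot come off
- stand_2: fixed grey sheet-metal tipping stand of tub_2, about 100 x 130 mm, in front of the stock tray, with an edge stop at its tray side; origin on the bench straight below the tub's hinge line, which runs along the stand's y axis 60 mm above the bench; +x points to the tray
- tub_2 (a joint): angle of white plastic tub_2, rad: 0 level, grows as its top is pushed towards the tray, 2.36 mouth-down on the edge stop. 78 (x) x 108 (y) mm, walls 3 mm, 6 mm rolled rim; its near wall is 83 mm before the hinge line, 57 to 117 mm above the bench. Needs about 4 N at the top of that wall; past about 1.05 rad it falls over slowly by itself (damped)
- tub_2_rim (a point): middle of tub_2's rim on the near wall (side away from the tray), on its outer edge, at the rim's top
- spare_2a: one of the three loose wing nuts of tub_2's lot, standing in the tub, of the samples' shape: hub 30 mm in diameter at the foot, 22 mm tall; wings 8 mm thick, from 11 to 32 mm off the axis and 10 to 32 mm above the underside; origin at the centre of its underside
- spare_2b: one of the three loose wing nuts of tub_2's lot, standing in the tub, of the samples' shape: hub 30 mm in diameter at the foot, 22 mm tall; wings 8 mm thick, from 11 to 32 mm off the axis and 10 to 32 mm above the underside; origin at the centre of its underside
- spare_2c: one of the three loose wing nuts of tub_2's lot, standing in the tub, of the samples' shape: hub 30 mm in diameter at the foot, 22 mm tall; wings 8 mm thick, from 11 to 32 mm off the axis and 10 to 32 mm above the underside; origin at the centre of its underside
- tamper: loose coffee tamper, wooden handle on a steel foot 58 mm in diameter, 82 mm tall, standing between the two gauges; a bystander; origin at the centre of its underside, z up
- sample_tin: loose dark lidded tin, 67 mm wide, 85 mm tall, near the right edge of the bench; a bystander; origin at the centre of its underside, z up
There are look-alikes about, which are no part of the job. What is shaped like the spare_2a but orange is not meant.

How it is judged (in metres and radians):
At the end, for the whole second after the job is handed in: Good sample (nut_2) within 1.5 mm of its shoulder, bad one (nut_1) within 1.5 mm of where it binds, 6 mm above its shoulder; tub_2 tipped past 2.2 rad, its three nuts lying still inside the stock tray; tub_1 standing (below 0.1 rad) with its three nuts in it (z of nut_2 in the frame of gauge_2 below 0.0465 m and z of nut_1 in the frame of gauge_1 below 0.0525 m and value of joint tub_2 above 2.2 rad and value of joint tub_1 below 0.1 rad and x of spare_2a in the frame of stock_tray between -0.075 and 0.075 m and y of spare_2a in the frame of stock_tray between -0.21 and 0.21 m and height (world z) of each of spare_2a, spare_2b, spare_2c below 0.05 m and linear speed of each of spare_2a, spare_2b, spare_2c below 0.05 m/s and x of spare_1a in the frame of stand_1 between -0.085 and 0 m and height (world z) of each of spare_1a, spare_1b, spare_1c above 0.05 m and y of spare_1a in the frame of stand_1 between -0.06 and 0.06 m and x of spare_2b in the frame of stock_tray between -0.075 and 0.075 m and y of spare_2b in the frame of stock_tray between -0.21 and 0.21 m and x of spare_1b in the frame of stand_1 between -0.085 and 0 m and y of spare_1b in the frame of stand_1 between -0.06 and 0.06 m and x of spare_2c in the frame of stock_tray between -0.075 and 0.075 m and y of spare_2c in the frame of stock_tray between -0.21 and 0.21 m and x of spare_1c in the frame of stand_1 between -0.085 and 0 m and y of spare_1c in the frame of stand_1 between -0.06 and 0.06 m); the robot touches nothing.
It fails at once if a tub is tipped although its sample nut is not fully home on its gauge (value of joint tub_1 above 0.4 rad or (value of joint tub_2 above 0.4 rad and z of nut_2 in the frame of gauge_2 above 0.0475 m)).
It fails at once if a bystander is knocked over (angle between any of tamper, sample_tin's own z axis and vertical above 0.5 rad).
It also fails if it takes over 67 s, if anything falls off the work surface, if the arm or the gripper's body presses on something with over 40 N, if the wrist force passes 120 N, or if a joint passes its speed limit or range.

## Robot

A 6-joint arm with a two-finger parallel gripper is mounted at the origin on a cart in front of the work surface, level with it; the furniture and walls round the work are solid. World frame = base frame: x ahead of the robot, y to its left, z up, the work surface at z = 0. Lengths are in m, angles in degrees, forces in N, time in s.
With the tool pointing down it reaches from about 0.375 to 0.9 m from the base axis. Payload 3.1 kg.
Tool frame: the origin (TCP) lies on the centre line of the jaws, within the pads' length; the fingertips stand 17 mm ahead of it and the grasp point (between the pads) lies 2 mm behind it; z points along the fingers, y is the line along which they close (so a half turn about z gives the same grasp; the last joint's range is limited). The gripper opens to 87 mm and grips with 3 to 60 N. Pads are 19 mm wide; open, the fingers measure 117 mm over their backs; the gripper's body (75 mm by 190 mm) begins 51 mm behind the grasp point.
Start: joints at [-76.461, 30.224, 82.088, -0, 67.689, -10.227], TCP at [0.252, -0.572, 0.216] pointing down, gripper open.
Joint ranges: [-176.69, 176.69], [-43.24, 126.21], [12.49, 139.97], [-82, 262], [0, 151.66], [-163.58, 163.58]. Speed limits (degrees/s): [159.86, 159.86, 180, 180, 180, 180].

## Interface

Orientations are given as a 3x3 rotation matrix whose columns are the frame's x, y, z axes.
In Python, from rig import bot, imaging, finder gives the robot as it stands. The module is installed in compiled form; this text tells all that it offers.
- The arm moves only by the tool play_rows, never from a script. Its argument "motion" is a list that holds one entry, the list of rows, each a list of 6 numbers: the shift along the tool's x, y, z in m, then the turn, a rotation vector about the tool's x, y, z in degrees. In form: [[[dx, dy, dz, wx, wy, wz], ...]]. A call has 1 to 8 rows; each row is the pose to reach, as a shift and turn from the pose commanded when the call began, along the tool's axes at that moment; what a row does not reach only later rows make up. A row lasts 1/12 s, in which the tool goes at most 41.7 mm and 7.16 degrees, less where a joint would pass 70% of its speed; a pose out of reach is approached as far as the arm can. A call with a gripper value outside its range is refused whole. "fingers" is the finger opening in m, from 0 to 0.087, set as the call begins (left out, the last holds). The fingers move at their own pace and stop on an object; the grip force is fixed at half the most. Time passes only in rows, so rows that repeat a pose let the fingers close. It gives the time, the measured TCP pose, the force, the opening and the grip force at its end, in the units of the state.
- bot.read_state(): the state, without advancing time (a new reading comes with each control period).
- imaging.capture(name): name is "side" or "top" or "wrist"; returns a dict with "frame" (400x640x3 uint8, red, green, blue), "camera_matrix" (3x3 intrinsics, pixels), "R" (3x3) and "t" (3): a world point X has camera coordinates R X + t. Camera axes: x right, y down, z forward; pixel columns grow to the right and rows downward; lengths in m; the calibration is good to about 2 mm. The wrist camera is an equidistant fisheye: a pixel r from the principal point sees the ray r / f radians off the axis. A picture is of the moment at which its call begins. There is no depth.
- bot.hand_in(): hands the job in; it is judged then, once.
Trained networks look in the newest picture that a camera, given by its name, has taken for a name from the list of things; names that differ only in an ending like _2 or _b are one class to them, and where a whole thing is asked for, a point or a joint stands for the part that bears it (a point fixed in the world has none). Each returns a list of dicts, best first, with "confidence" (0 to 1); they miss things now and then, are a little off and sometimes report something else, mostly with a low value. They report only what shows in the picture. A call takes as long as a camera call. They do not tell look-alikes from the thing itself.
- finder.recognise(camera, name): "at" ([x, y, z] in m, in world coordinates, good to about 4 mm: the middle of the surface that is visible of it).
- finder.outline_of(camera, name): "pixels" (400x640 bool, what is visible of it).
The state is a dict: "time_s": time; "joint_positions": joint angles; "qvel": joint speeds; "tau": joint torques, N m; "position": TCP position; "tcp_rot": TCP orientation; "force": force on the tool from outside, world axes, zero at the start; "moment": the same for the moment, N m; "opening": opening from 0.0 (shut) to 1.0 (fully open); "grasp_force": force on a finger pad.
Only numpy, scipy, OpenCV 4.12 (cv2) and the standard library are available. Lean on these libraries where they do the work, as an engineer would, in place of code of your own. Each camera call takes 0.05 s, during which the arm holds its last target. There are 200 camera calls.

## Working session

There is one attempt and no reset: what is moved stays moved. The work goes in short steps, Python scripts to look and compute and a tool call to move; the robot and the scene stay as the last step left them, time stands still between calls to the robot, and variables do not carry over. Pictures are saved under pics/ and viewed, at most 10 in all, crops included, and the job is handed in when it is done.

Besides the shell and the picture viewer there is one more tool, called as name(argument=value, ...) on one line, values as JSON. play_rows: Moves the arm, as the interface text tells. Its arguments: {"type":"object","properties":{"motion":{"type":"array"},"fingers":{"type":"number"}},"required":["motion"]}

```bash
mkdir -p pics; cat > h.py <<'E'
from rig import bot, imaging, finder
import numpy as np, cv2
def save(cam,fn):
    c=imaging.capture(cam); cv2.imwrite(fn,c["frame"][:,:,::-1]); return c
def proj(c,X):
    p=c["camera_matrix"]@(c["R"]@np.asarray(X)+c["t"]); return p[:2]/p[2]
def onplane(c,uv,z):
    d=c["R"].T@np.linalg.solve(c["camera_matrix"],[uv[0],uv[1],1.]); o=-c["R"].T@c["t"]
    return o+d*(z-o[2])/d[2]
E
python3 - <<'E'
from h import *
a=save("side","pics/side.png"); b=save("top","pics/top.png")
for cam in("side","top"):
  for n in("gauge_1","nut_1","stand_1","tub_1","spare_1a","tamper","sample_tin","stock_tray","tub_1_rim"):
    print(cam,n,[(np.round(d["at"],3).tolist(),round(d["confidence"],2)) for d in finder.recognise(cam,n)])
s=bot.read_state();print(s["time_s"],s["position"],s["tcp_rot"])
for c in(a,b):print(-c["R"].T@c["t"],c["R"][2])
E
```

```text
side gauge_1 [([0.464, -0.204, 0.018], 0.92), ([0.469, 0.053, 0.021], 0.74)]
side nut_1 [([0.467, 0.054, 0.076], 0.79), ([0.46, -0.2, 0.077], 0.59)]
side stand_1 [([0.588, 0.108, 0.069], 0.92), ([0.598, -0.146, 0.075], 0.63), ([0.584, 0.018, 0.086], 0.38)]
side tub_1 [([0.585, 0.1, 0.093], 0.9), ([0.59, -0.141, 0.096], 0.71), ([0.471, 0.053, 0.078], 0.66)]
side spare_1a [([0.585, 0.016, 0.085], 0.66), ([0.591, -0.142, 0.097], 0.62)]
side tamper [([0.468, -0.055, 0.051], 0.79), ([0.726, -0.01, -0.001], 0.18)]
side sample_tin [([0.497, -0.325, 0.064], 0.64)]
side stock_tray [([0.728, -0.005, -0.001], 0.93)]
side tub_1_rim [([0.585, 0.104, 0.099], 0.7)]
top gauge_1 [([0.468, -0.206, 0.013], 0.83)]
top nut_1 []
top stand_1 [([0.594, -0.191, 0.058], 0.92), ([0.589, 0.05, 0.06], 0.64), ([0.466, 0.04, 0.01], 0.33)]
top tub_1 [([0.601, 0.057, 0.07], 0.66), ([0.605, -0.206, 0.067], 0.61)]
top spare_1a [([0.586, 0.018, 0.082], 0.5), ([0.464, 0.045, 0.009], 0.36)]
top tamper [([0.465, -0.07, 0.017], 0.89), ([0.607, -0.206, 0.069], 0.52)]
top sample_tin [([0.608, -0.204, 0.073], 0.64), ([0.493, -0.346, 0.084], 0.57)]
top stock_tray [([0.732, -0.051, 0.006], 0.89)]
top tub_1_rim [([0.595, 0.061, 0.075], 0.65)]
1.0 [ 0.25188625 -0.57195891  0.21577152] [[ 9.15212392e-01  4.02971807e-01  1.14399240e-05]
 [ 4.02971808e-01 -9.15212392e-01 -3.90864213e-06]
 [ 8.89488758e-06  8.18720455e-06 -1.00000000e+00]]
[0.55007139 0.6001838  0.58427696] [ 0.07942454 -0.80760671 -0.58434848]
[ 0.43785484 -0.07615032  1.1623285 ] [ 0.17004869 -0.02024434 -0.98522769]
```

```bash
python3 -c "
import cv2,numpy as np
a=cv2.imread('pics/side.png');b=cv2.imread('pics/top.png');cv2.imwrite('pics/both.png',cv2.resize(np.vstack([a,b]),(480,600)))"
```

```text
(no output)
```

View pics/top.png

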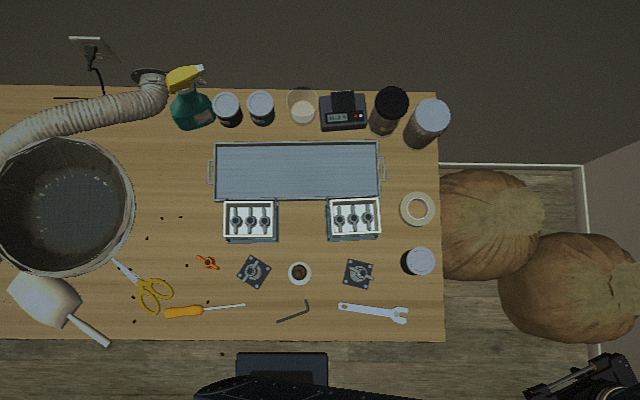

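View pics/side.png

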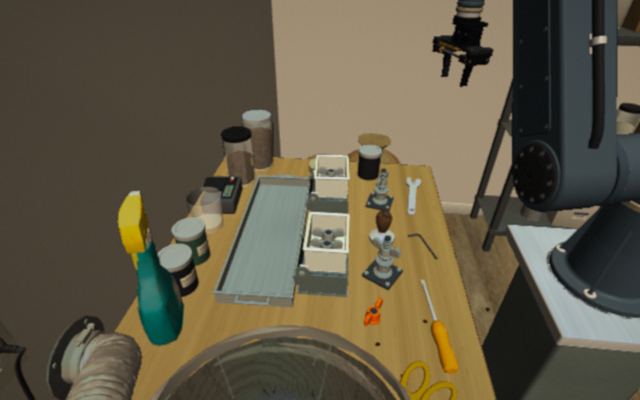

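The top view shows the tray at (298,170), tubs at (250,220) and (354,217), and gauges with nuts at (253,271) and (359,273). The tamper is at (299,272), the tin at (420,262), and the orange look-alike nut at (207,262). The side view agrees. I'll enlarge the gauges next.

```bash
python3 - <<'E'
import cv2,numpy as np
b=cv2.imread('pics/top.png');a=cv2.imread('pics/side.png')
f=lambda im,x,y,w,h,s:cv2.resize(im[y:y+h,x:x+w],None,fx=s,fy=s,interpolation=cv2.INTER_CUBIC)
t=np.hstack([f(b,231,252,44,40,9),f(b,337,252,44,40,9)])
s=np.hstack([f(a,360,230,44,66,0.01+5.99),f(a,357,163,44,66,6)])
s=cv2.resize(s,(t.shape[1]*2//3,240)) if 0 else s
cv2.imwrite('pics/c1.png',cv2.convertScaleAbs(t,alpha=1.5)); cv2.imwrite('pics/c2.png',cv2.convertScaleAbs(s,alpha=1.4))
from h import *
c=imaging.capture("top");d=imaging.capture("side")
print(c["camera_matrix"],d["camera_matrix"])
for cam in("top","side"):
  for n in("gauge_1","nut_1"):
    for o in finder.outline_of(cam,n):
      p=np.argwhere(o["pixels"])[:,::-1]; print(cam,n,o["confidence"],p.mean(0),p.min(0),p.max(0),len(p))
E
```

```text
[[458.23846453   0.         311.92079716]
 [  0.         458.23846453 204.60805468]
 [  0.           0.           1.        ]] [[369.32715035   0.         318.1165786 ]
 [  0.         369.32715035 199.73610541]
 [  0.           0.           1.        ]]
top gauge_1 0.65 [253.02881844 271.89481268] [237 255] [269 288] 694
top gauge_1 0.6 [338.44382022 219.29775281] [333 206] [344 231] 178
top gauge_1 0.59 [356.88087774 273.5015674 ] [343 259] [371 287] 638
top gauge_1 0.54 [250.30434783 271.6173913 ] [242 260] [258 282] 115
top nut_1 0.6 [251.37748344 270.75496689] [242 259] [259 282] 151
side gauge_1 0.77 [383.92560554 263.95155709] [363 235] [402 288] 1156
side gauge_1 0.64 [380.76911315 193.55504587] [366 168] [393 210] 654
side nut_1 0.7 [385.77477477 249.78078078] [373 237] [400 259] 333
side nut_1 0.59 [381.81176471 182.84705882] [377 178] [387 187] 85
```

View pics/c1.png

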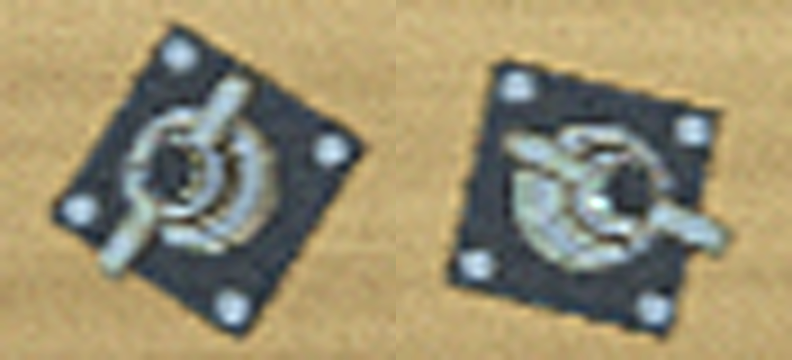

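View pics/c2.png

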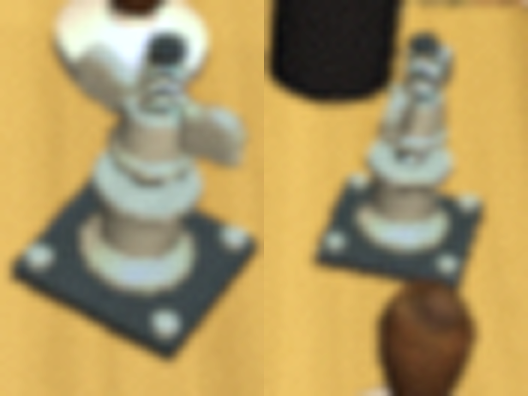

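The crop shows the left gauge's wings running from (238,85) to (113,265) and the right gauge's from (512,143) to (725,240), with four foot-plate screws visible on each. Next I turn these into positions.

```bash
cat > m.py <<'E'
from h import *
c=imaging.capture("top");d=imaging.capture("side")
def px(u,x0,y0,s): return ((u[0]+.5)/s-.5+x0,(u[1]+.5)/s-.5+y0)
G=[]
for nm,x0,cor,scr,w,tip in (("L",231,[(175,22),(367,148),(240,338),(55,213)],[(180,55),(331,150),(233,308),(79,210)],[(238,85),(113,265)],px((168,40),360,230,6)),
  ("R",337-44,[(498,62),(720,110),(667,338),(450,285)],[(517,86),(693,130),(655,308),(477,264)],[(512,143),(725,240)],px((425-264,40),357,163,6))):
    f=lambda u,z:onplane(c,px(u,x0,252,9),z)
    a=np.array([f(u,.008) for u in cor]); b=np.array([f(u,.01) for u in scr]); W=np.array([f(u,.087) for u in w])
    dd=W[0]-W[1]
    print(nm,"plate",a.mean(0),"edge",np.linalg.norm(a-np.roll(a,1,0),axis=1),"screws",b.mean(0),"wingmid",W.mean(0),"len",np.linalg.norm(dd),"ang",np.degrees(np.arctan2(dd[1],dd[0])),"side stud tip",onplane(d,tip,.105))
    g=a.mean(0); print("side plate proj, tip proj",proj(d,[g[0],g[1],.105]),tip)
E
python3 m.py; python3 - <<'E'
from h import *
c=imaging.capture("top")
# tub rims: white bbox
im=cv2.imread('pics/top.png').astype(int)
m=(im.min(2)>165).astype(np.uint8)
for x0,x1 in((215,285),(320,390)):
    q=np.zeros_like(m);q[195:245,x0:x1]=m[195:245,x0:x1]
    p=np.argwhere(q)[:,::-1]; r=cv2.minAreaRect(p.astype(np.float32)); B=cv2.boxPoints(r)
    print(len(p),B.round(1).tolist(),[onplane(c,u,.117)[:2].round(4).tolist() for u in B])
E
```

```text
L plate [0.46611839 0.0428671  0.008     ] edge [0.06138967 0.06402895 0.06193317 0.06172648] screws [0.46587183 0.04362156 0.01      ] wingmid [0.46538134 0.0433822  0.087     ] len 0.055407293244526 ang -33.461842054954204 side stud tip [0.46775325 0.04457278 0.105     ]
side plate proj, tip proj [388.38224017 235.73429362] (387.5833333333333, 236.25)
R plate [ 0.46394833 -0.21540796  0.008     ] edge [0.06291128 0.06322393 0.06453348 0.06155908] screws [ 0.46433231 -0.21564536  0.01      ] wingmid [ 0.46399533 -0.21484031  0.087     ] len 0.06013154368261223 ang 66.26122174661751 side stud tip [ 0.46541822 -0.21047587  0.105     ]
side plate proj, tip proj [383.92386178 168.2780571 ] (383.4166666666667, 169.25)
727 [[223.0, 236.0], [223.0, 201.0], [272.0, 201.0], [272.0, 236.0]] [[0.5428, 0.1042], [0.6237, 0.1078], [0.6254, -0.0052], [0.5442, -0.0072]]
720 [[329.70001220703125, 199.3000030517578], [378.3999938964844, 196.89999389648438], [380.20001220703125, 232.10000610351562], [331.3999938964844, 234.60000610351562]] [[0.6313, -0.1387], [0.6388, -0.2524], [0.5563, -0.2554], [0.5492, -0.1431]]
```

play_rows(motion=[[[0.02,-0.014,0,0,0,-7],[0.05,-0.036,0,0,0,-14],[0.08,-0.057,0,0,0,-21],[0.11,-0.078,0,0,0,-28],[0.14,-0.1,0,0,0,-35],[0.17,-0.121,0,0,0,-42],[0.2,-0.143,0,0,0,-49],[0.23,-0.164,0,0,0,-56]]], fingers=0.087)

```text
time_s: 2.12
position: [0.3969, -0.3275, 0.2159]
tcp_rot: [[0.172, 0.985, 0.0], [0.985, -0.172, -0.0], [-0.0, 0.0, -1.0]]
force: [0.5, -0.1, -0.1]
opening: 0.998
grasp_force: 0.0
```

```bash
cat > go.py <<'E'
import sys
from h import *
# usage: go.py x y z yaw_of_tool_x ; prints remaining shift in tool axes and turn
def rem(x,y,z,yaw):
    s=bot.read_state();R=np.array(s["tcp_rot"]);p=np.array(s["position"])
    cur=np.degrees(np.arctan2(R[1,0],R[0,0]))
    dw=-(yaw-cur)
    print("t",round(s["time_s"],2),"pos",p.round(4),"yaw",round(cur,2),"q1,q6",np.round([s["joint_positions"][0],s["joint_positions"][5]],1),"F",np.round(s["force"],1),"M",np.round(s["moment"],2),"open",round(s["opening"]*87,1),"g",s["grasp_force"])
    print("shift",(R.T@(np.array([x,y,z])-p)).round(4),"wz",round(dw,1))
if __name__=="__main__": rem(*map(float,sys.argv[1:5]))
E
python3 go.py .464 -.215 .08 156.3
```

```text
t 2.12 pos [ 0.3969 -0.3275  0.2159] yaw 80.09 q1,q6 [-52.  -42.1] F [ 0.5 -0.1 -0.1] M [-0.   -0.05  0.01] open 86.8 g 0.0
shift [0.1224 0.0467 0.1359] wz -76.2
```

play_rows(motion=[[[0.02,0.008,0.01,0,0,-7],[0.04,0.016,0.02,0,0,-14],[0.06,0.024,0.03,0,0,-21],[0.08,0.031,0.04,0,0,-28],[0.1,0.038,0.05,0,0,-35],[0.115,0.044,0.05,0,0,-42],[0.1224,0.0467,0.05,0,0,-49],[0.1224,0.0467,0.05,0,0,-56]]])

```text
time_s: 2.78
position: [0.4647, -0.2152, 0.1656]
tcp_rot: [[-0.722, 0.692, -0.0], [0.692, 0.722, 0.001], [0.001, 0.0, -1.0]]
force: [0.0, -0.3, 0.4]
opening: 1.0
grasp_force: 0.0
```

play_rows(motion=[[[0,0,0.015,0,0,-7],[0,0,0.025,0,0,-14],[0,0,0.035,0,0,-20.2],[0,0,0.045,0,0,-20.2],[0,0,0.045,0,0,-20.2]]])

```text
time_s: 3.2
position: [0.4631, -0.2163, 0.1192]
tcp_rot: [[-0.912, 0.41, -0.003], [0.41, 0.912, 0.002], [0.003, 0.001, -1.0]]
force: [-0.2, -0.6, 0.2]
opening: 1.0
grasp_force: 0.0
```

```bash
python3 go.py .464 -.215 .08 156.3; python3 -c "
from h import *
w=save('wrist','pics/w1.png')"
```

```text
t 3.2 pos [ 0.4631 -0.2163  0.1192] yaw 155.8 q1,q6 [ -37.6 -103.4] F [-0.2 -0.6  0.2] M [ 0.11 -0.07  0.03] open 87.0 g 0.0
shift [-0.0004  0.0016  0.0392] wz -0.5
```

View pics/w1.png

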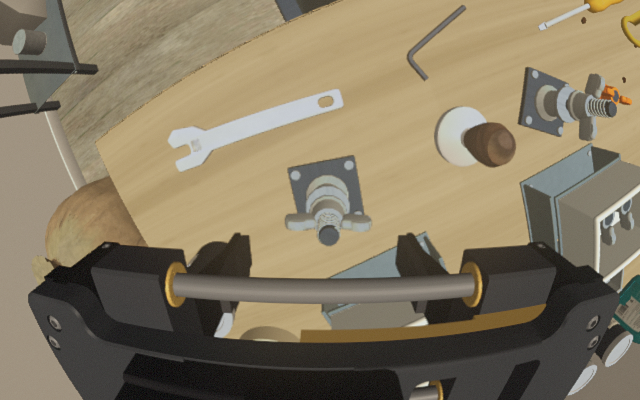

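The wrist view shows the nut centred at (328,222). Its wings run from (287,224) to (370,222), parallel to the jaw line and between the fingers at columns 240 and 410. Now I descend and grip.

play_rows(motion=[[[0,0.001,0.02,0,0,0],[0,0.001,0.037,0,0,0],[0,0.001,0.037,0,0,0]]])

```text
time_s: 3.5
position: [0.4632, -0.2153, 0.0821]
tcp_rot: [[-0.912, 0.409, -0.003], [0.409, 0.912, 0.003], [0.004, 0.001, -1.0]]
force: [-0.4, -0.2, 0.3]
opening: 0.997
grasp_force: 0.0
```

play_rows(motion=[[[0,0,0,0,0,0],[0,0,0,0,0,0],[0,0,0,0,0,0],[0,0,0,0,0,0]]], fingers=0.05)

```text
time_s: 3.83
position: [0.4651, -0.2166, 0.0848]
tcp_rot: [[-0.913, 0.408, 0.002], [0.408, 0.913, -0.001], [-0.002, -0.001, -1.0]]
force: [0.1, 0.2, 1.1]
opening: 0.782
grasp_force: 0.0
```

play_rows(motion=[[[0,0,0,0,0,0],[0,0,0,0,0,0],[0,0,0,0,0,0]]])

```text
time_s: 4.08
position: [0.4645, -0.2162, 0.0841]
tcp_rot: [[-0.913, 0.407, 0.0], [0.407, 0.913, -0.0], [-0.001, -0.0, -1.0]]
force: [0.7, -0.4, 0.2]
opening: 0.605
grasp_force: 0.0
```

```bash
python3 go.py .464 -.215 .08 156.3
```

```text
t 4.08 pos [ 0.4645 -0.2162  0.0841] yaw 155.96 q1,q6 [ -37.5 -103.4] F [ 0.7 -0.4  0.2] M [ 0.06 -0.09  0.01] open 52.7 g 0.0
shift [0.001  0.0009 0.0041] wz -0.3
```

```bash
python3 -c "
from h import *
w=save('wrist','a.png');s=save('side','b.png');t=save('top','c.png')
w=cv2.resize(cv2.imread('a.png')[150:400,150:500],(700,500))
s=cv2.imread('b.png')[140:230,340:420]
x=cv2.resize(cv2.imread('c.png')[240:300,330:390],(300,300))
w=cv2.resize(w,(490,350)); s=cv2.resize(s,(310,350),interpolation=3)
cv2.imwrite('pics/w2.png',np.hstack([w,s]))"
```

```text
(no output)
```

View pics/w2.png

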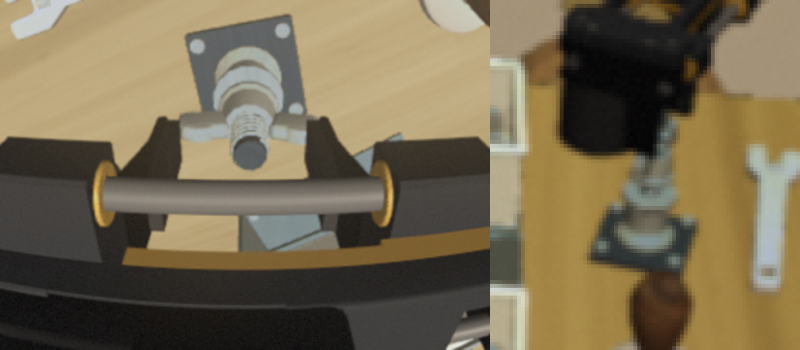

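The fingers sit right at the wing ends, (180,127) and (305,127) in the crop, and no contact force has registered yet. I'll keep closing.

play_rows(motion=[[[0,0,0,0,0,0],[0,0,0,0,0,0],[0,0,0,0,0,0]]], fingers=0.04)

```text
time_s: 4.48
position: [0.4644, -0.2161, 0.0837]
tcp_rot: [[-0.913, 0.407, -0.0], [0.407, 0.913, 0.0], [0.0, 0.0, -1.0]]
force: [0.6, 0.5, -0.1]
opening: 0.479
grasp_force: 0.0
```

```bash
python3 go.py .464 -.215 .08 156.3; python3 -c "
from h import *
c=imaging.capture('wrist'); cv2.imwrite('pics/w3.png',cv2.resize(c['frame'][200:330,200:450,::-1],(750,390)))
print(c['camera_matrix'],c['R'],c['t'])
K=c['camera_matrix']
def fe(X):
    p=c['R']@np.array(X)+c['t']; r=np.hypot(p[0],p[1]); th=np.arctan2(r,p[2]); return K[:2,2]+K[0,0]*th*p[:2]/r
s=bot.read_state();P=np.array(s['position']);R=np.array(s['tcp_rot'])
for v in((0,0,0),(0,.032,0),(0,-.032,0),(0,.03,.017),(0,-.03,.017)): print(v,fe(P+R@np.array(v)))
for z in (.105,.09,.045,0.008): print(z,fe([.464,-.215,z]))
"
```

```text
t 4.48 pos [ 0.4644 -0.2161  0.0837] yaw 155.97 q1,q6 [ -37.5 -103.4] F [ 0.6  0.5 -0.1] M [ 0.06 -0.13 -0.01] open 41.7 g 0.0
shift [0.0008 0.0008 0.0037] wz -0.3
[[309.70691629   0.         323.22461295]
 [  0.         309.70691629 198.37671123]
 [  0.           0.           1.        ]] [[ 4.06672066e-01  9.13574197e-01  1.27449922e-04]
 [ 8.71109419e-01 -3.87811156e-01  3.01282073e-01]
 [ 2.75292955e-01 -1.22411981e-01 -9.53535052e-01]] [ 0.00893514 -0.48554213  0.11217466]
(0, 0, 0) [323.83891987 244.54139692]
(0, 0.032, 0) [376.02212104 244.12602157]
(0, -0.032, 0) [271.61480487 244.08454932]
(0, 0.03, 0.017) [369.05646004 232.97467384]
(0, -0.03, 0.017) [278.49293934 232.93213649]
0.105 [325.47971754 260.3078758 ]
0.09 [325.30778141 247.98393812]
0.045 [324.91137845 219.96178082]
0.008 [324.6778302 203.6963521]
```

View pics/w3.png

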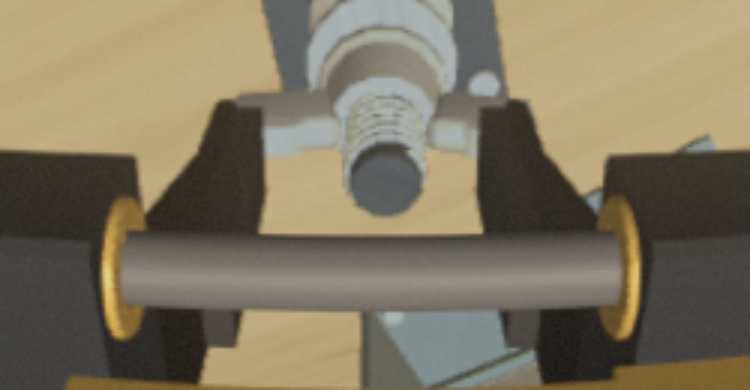

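The stud tip is at pixel (328,260) against a prediction of (325,260), so the position is right. The fingertips at (275,233) cover the wings rather than stopping on them, so they appear to be above the wing tops. I'll reopen, go 14 mm lower and close again.

play_rows(motion=[[[0,0,0,0,0,0],[0,0,0,0,0,0],[0,0,0,0,0,0],[0,0,0,0,0,0],[0,0,0,0,0,0],[0,0,0,0,0,0],[0.0008,0.0008,0.005,0,0,0],[0.0008,0.0008,0.013,0,0,0]]], fingers=0.078)

```text
time_s: 5.2
position: [0.4644, -0.2152, 0.0709]
tcp_rot: [[-0.913, 0.407, 0.001], [0.407, 0.913, -0.001], [-0.002, -0.0, -1.0]]
force: [-0.1, 0.1, 0.2]
opening: 0.886
grasp_force: 0.0
```

play_rows(motion=[[[0,0,0,0,0,0],[0,0,0,0,0,0],[0,0,0,0,0,0],[0,0,0,0,0,0],[0,0,0,0,0,0]]], fingers=0.04)

```text
time_s: 5.62
position: [0.4642, -0.2135, 0.0705]
tcp_rot: [[-0.913, 0.409, 0.0], [0.409, 0.913, 0.003], [0.001, 0.003, -1.0]]
force: [2.5, 5.0, -2.0]
opening: 0.692
grasp_force: 29.0
```

```bash
python3 go.py .464 -.215 .07 156.3
```

```text
t 5.62 pos [ 0.4642 -0.2135  0.0705] yaw 155.88 q1,q6 [ -37.3 -103.4] F [ 2.5  5.  -2. ] M [ 0.95 -0.65 -0.05] open 60.2 g 29.019048493355513
shift [-0.0004 -0.0015  0.0005] wz -0.4
```

Gripped at 29 N. I start turning clockwise, following the thread down.

play_rows(motion=[[[0,0.0015,0.0002,0,0,7],[0,0.0025,0.0003,0,0,14],[0,0.0025,0.0005,0,0,21],[0,0.0025,0.0006,0,0,28],[0,0.0025,0.0008,0,0,35],[0,0.0025,0.0009,0,0,42],[0,0.0025,0.0011,0,0,49],[0,0.0025,0.0012,0,0,56]]])

```text
time_s: 6.28
position: [0.4652, -0.2126, 0.0693]
tcp_rot: [[-0.167, 0.986, 0.0], [0.986, 0.167, 0.0], [0.0, 0.0, -1.0]]
force: [1.7, 0.8, -3.7]
opening: 0.695
grasp_force: 28.9
```

play_rows(motion=[[[0,0,0.0002,0,0,7],[0,0,0.0003,0,0,14],[0,0,0.0005,0,0,21],[0,0,0.0006,0,0,28],[0,0,0.0008,0,0,35],[0,0,0.0009,0,0,42],[0,0,0.0011,0,0,49],[0,0,0.0012,0,0,56]]])

```text
time_s: 6.95
position: [0.4662, -0.2129, 0.0682]
tcp_rot: [[0.724, 0.689, 0.002], [0.689, -0.724, -0.0], [0.001, 0.002, -1.0]]
force: [3.6, 0.6, -5.8]
opening: 0.692
grasp_force: 28.7
```

```bash
python3 go.py .4645 -.2125 .07 43.9; python3 -c "
from h import *
c=imaging.capture('wrist'); cv2.imwrite('pics/w4.png',cv2.resize(c['frame'][180:330,200:450,::-1],(750,450)))"
```

```text
t 6.95 pos [ 0.4662 -0.2129  0.0682] yaw 43.59 q1,q6 [-37.1   9.3] F [ 3.6  0.6 -5.8] M [ 0.19 -0.58  0.02] open 60.2 g 28.700607530772686
shift [-0.0009 -0.0014 -0.0018] wz -0.3
```

View pics/w4.png

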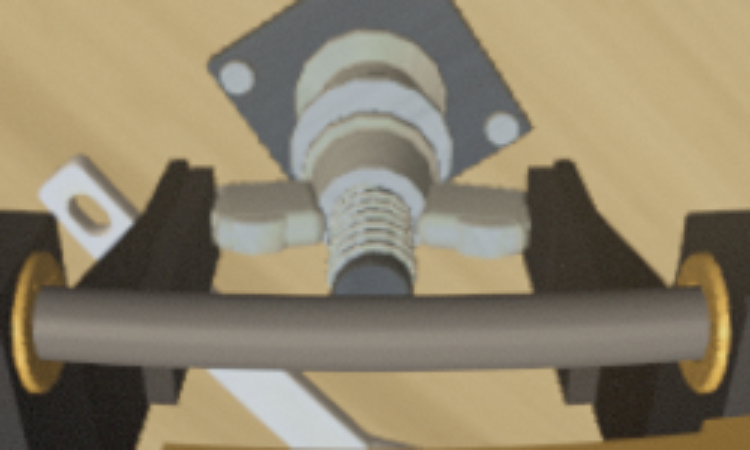

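The wings are held between the pads, (215,215) and (530,215) in the crop, and the nut follows the turn. I continue.

play_rows(motion=[[[-0.0005,-0.0005,0.0004,0,0,7],[-0.0005,-0.0005,0.0007,0,0,14],[-0.0005,-0.0005,0.0009,0,0,21],[-0.0005,-0.0005,0.001,0,0,28],[-0.0005,-0.0005,0.0012,0,0,35],[-0.0005,-0.0005,0.0013,0,0,42],[-0.0005,-0.0005,0.0015,0,0,49],[-0.0005,-0.0005,0.0016,0,0,56]]])

```text
time_s: 7.67
position: [0.4665, -0.2139, 0.0669]
tcp_rot: [[0.977, -0.212, 0.004], [-0.212, -0.977, -0.002], [0.005, 0.001, -1.0]]
force: [4.1, 0.0, -5.2]
opening: 0.695
grasp_force: 28.7
```

play_rows(motion=[[[0,0,0.0002,0,0,7],[0,0,0.0003,0,0,14],[0,0,0.0005,0,0,21],[0,0,0.0006,0,0,28],[0,0,0.0008,0,0,35],[0,0,0.0009,0,0,42],[0,0,0.0011,0,0,49],[0,0,0.0012,0,0,56]]])

```text
time_s: 8.33
position: [0.4659, -0.2147, 0.0657]
tcp_rot: [[0.371, -0.928, 0.003], [-0.928, -0.371, -0.004], [0.005, -0.002, -1.0]]
force: [0.6, -2.7, -4.4]
opening: 0.69
grasp_force: 28.7
```

play_rows(motion=[[[0,0,0.0002,0,0,7],[0,0,0.0003,0,0,14],[0,0,0.0005,0,0,21],[0,0,0.0006,0,0,28],[0,0,0.0006,0,0,28]]])

```text
time_s: 8.75
position: [0.4654, -0.2147, 0.065]
tcp_rot: [[-0.104, -0.995, 0.002], [-0.995, 0.104, -0.003], [0.003, -0.003, -1.0]]
force: [0.9, -5.2, -4.8]
opening: 0.692
grasp_force: 28.7
```

```bash
python3 go.py .4645 -.2125 .07 -96.1
```

```text
t 8.75 pos [ 0.4654 -0.2147  0.065 ] yaw -95.99 q1,q6 [-37.2 148.9] F [ 0.9 -5.2 -4.8] M [-0.77 -0.22  0.06] open 60.2 g 28.729799408465624
shift [-0.0021  0.0011 -0.005 ] wz 0.1
```

play_rows(motion=[[[0,0,0,0,0,0],[0,0,-0.002,0,0,0],[0,0,-0.004,0,0,-7],[0,0,-0.004,0,0,-14],[0,0,-0.004,0,0,-21],[0,0,-0.004,0,0,-28],[0,0,-0.004,0,0,-35],[0,0,-0.004,0,0,-42]]], fingers=0.08)

```text
time_s: 9.42
position: [0.4635, -0.2115, 0.0692]
tcp_rot: [[0.595, -0.804, -0.002], [-0.804, -0.595, 0.002], [-0.002, 0.0, -1.0]]
force: [0.2, -0.4, 0.5]
opening: 0.918
grasp_force: 0.0
```

play_rows(motion=[[[0,0,0,0,0,-7],[0,0,0,0,0,-14],[0,0,0,0,0,-21],[0,0,0,0,0,-28],[0,0,0,0,0,-35],[0,0,0,0,0,-42],[0,0,0,0,0,-49],[0,0,0,0,0,-56]]])

```text
time_s: 10.08
position: [0.4635, -0.2115, 0.0692]
tcp_rot: [[0.999, 0.043, -0.002], [0.043, -0.999, 0.002], [-0.002, -0.002, -1.0]]
force: [0.4, 0.7, 0.1]
opening: 0.922
grasp_force: 0.0
```

play_rows(motion=[[[0,0,0,0,0,-7],[0,0,0,0,0,-14],[0,0,0,0,0,-21],[0,0,0,0,0,-28],[0,0,0,0,0,-35],[0,0,0,0,0,-42],[0,0,0,0,0,-49],[0,0,0,0,0,-56]]])

```text
time_s: 10.75
position: [0.4635, -0.2115, 0.0692]
tcp_rot: [[0.523, 0.853, -0.002], [0.853, -0.523, 0.002], [0.001, -0.002, -1.0]]
force: [1.1, 0.5, -0.7]
opening: 0.922
grasp_force: 0.0
```

play_rows(motion=[[[0,0,0,0,0,-7],[0,0,0,0,0,-14],[0,0,0,0,0,-21],[0,0,0,0,0,-26]]], fingers=0.07)

```text
time_s: 11.08
position: [0.4635, -0.2115, 0.0692]
tcp_rot: [[0.097, 0.995, -0.002], [0.995, -0.097, 0.002], [0.002, -0.002, -1.0]]
force: [-0.6, 0.2, 0.9]
opening: 0.813
grasp_force: 0.0
```

```bash
python3 go.py .4645 -.2125 .069 84
```

```text
t 11.08 pos [ 0.4635 -0.2115  0.0692] yaw 84.46 q1,q6 [-37.1 -31.6] F [-0.6  0.2  0.9] M [ 0.02 -0.08  0.01] open 70.7 g 0.0
shift [-0.0009  0.0011  0.0002] wz 0.5
```

play_rows(motion=[[[-0.0023,0.0022,0,0,0,0],[-0.0023,0.0022,0,0,0,0],[-0.0023,0.0022,0,0,0,0],[-0.0023,0.0022,0,0,0,0]]], fingers=0.04)

```text
time_s: 11.42
position: [0.4655, -0.2148, 0.0691]
tcp_rot: [[0.105, 0.994, -0.002], [0.994, -0.105, 0.001], [0.001, -0.002, -1.0]]
force: [-2.1, 0.7, 1.3]
opening: 0.67
grasp_force: 29.5
```

```bash
python3 go.py .4645 -.2125 .069 84
```

```text
t 11.42 pos [ 0.4655 -0.2148  0.0691] yaw 83.95 q1,q6 [-37.3 -31.2] F [-2.1  0.7  1.3] M [-0.04  0.35 -0.02] open 58.3 g 29.51279355213046
shift [ 0.0022 -0.0012  0.0001] wz -0.1
```

play_rows(motion=[[[0,0,0.0002,0,0,7],[0,0,0.0004,0,0,14],[0,0,0.0006,0,0,21],[0,0,0.0008,0,0,28],[0,0,0.001,0,0,35],[0,0,0.0011,0,0,42],[0,0,0.0013,0,0,49],[0,0,0.0014,0,0,56]]])

```text
time_s: 12.08
position: [0.4646, -0.2143, 0.0677]
tcp_rot: [[0.886, 0.463, -0.003], [0.463, -0.886, 0.002], [-0.002, -0.003, -1.0]]
force: [-3.5, 0.3, 4.7]
opening: 0.671
grasp_force: 29.7
```

```bash
python3 go.py .4645 -.2125 .069 28
```

```text
t 12.08 pos [ 0.4646 -0.2143  0.0677] yaw 27.61 q1,q6 [-37.3  25.1] F [-3.5  0.3  4.7] M [0.1  0.65 0.  ] open 58.4 g 29.725675117224455
shift [ 0.0007 -0.0017 -0.0013] wz -0.4
```

play_rows(motion=[[[0,0,0.0002,0,0,7],[0,0,0.0004,0,0,14],[0,0,0.0006,0,0,21],[0,0,0.0008,0,0,28],[0,0,0.001,0,0,35],[0,0,0.0011,0,0,42],[0,0,0.0013,0,0,49],[0,0,0.0014,0,0,56]]])

```text
time_s: 12.75
position: [0.4646, -0.2133, 0.0664]
tcp_rot: [[0.879, -0.476, -0.003], [-0.476, -0.879, 0.004], [-0.005, -0.002, -1.0]]
force: [-1.2, 2.8, 5.9]
opening: 0.674
grasp_force: 29.9
```

```bash
python3 go.py .4645 -.2125 .069 -28
```

```text
t 12.75 pos [ 0.4646 -0.2133  0.0664] yaw -28.43 q1,q6 [-37.2  81.1] F [-1.2  2.8  5.9] M [ 0.64  0.46 -0.02] open 58.6 g 29.886932261288166
shift [-0.0005 -0.0007 -0.0026] wz -0.4
```

play_rows(motion=[[[0,0,0.0001,0,0,7],[0,0,0.0003,0,0,14],[0,0,0.0004,0,0,21],[0,0,0.0006,0,0,28],[0,0,0.0007,0,0,35],[0,0,0.0009,0,0,42],[0,0,0.001,0,0,49],[0,0,0.0012,0,0,56]]])

```text
time_s: 13.42
position: [0.4654, -0.2129, 0.0652]
tcp_rot: [[0.096, -0.995, -0.002], [-0.995, -0.096, 0.004], [-0.004, 0.001, -1.0]]
force: [0.7, 5.1, 5.1]
opening: 0.672
grasp_force: 29.8
```

```bash
python3 go.py .4645 -.2125 .069 -84; python3 -c "
from h import *
c=imaging.capture('wrist'); cv2.imwrite('pics/w5.png',cv2.resize(c['frame'][180:330,200:450,::-1],(750,450)))"
```

```text
t 13.42 pos [ 0.4654 -0.2129  0.0652] yaw -84.48 q1,q6 [-37.2 137.1] F [0.7 5.1 5.1] M [ 1.12 -0.08 -0.03] open 58.5 g 29.84112599864602
shift [-0.0005  0.0008 -0.0038] wz -0.5
```

View pics/w5.png

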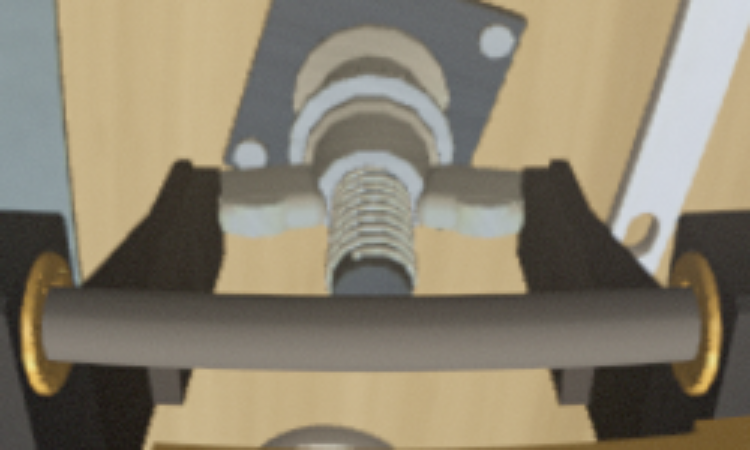

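The hub's foot is now close to the shoulder at (370,120). There's been 420° of travel and no stop yet.

play_rows(motion=[[[0,0,0.0001,0,0,7],[0,0,0.0002,0,0,14],[0,0,0.0003,0,0,19],[0,0,0.0003,0,0,19]]])

```text
time_s: 13.8
position: [0.4657, -0.2129, 0.0648]
tcp_rot: [[-0.23, -0.973, -0.001], [-0.973, 0.23, 0.004], [-0.004, 0.002, -1.0]]
force: [1.1, 6.0, 4.0]
opening: 0.672
grasp_force: 29.7
```

```bash
python3 go.py .465 -.2135 .069 -103.5
```

```text
t 13.8 pos [ 0.4657 -0.2129  0.0648] yaw -103.32 q1,q6 [-37.2 156. ] F [1.1 6.  4. ] M [ 1.19 -0.22  0.05] open 58.5 g 29.70928592607379
shift [ 0.0008  0.0005 -0.0042] wz 0.2
```

play_rows(motion=[[[0,0,0,0,0,0],[0,0,-0.002,0,0,0],[0,0,-0.002,0,0,-7],[0,0,-0.002,0,0,-14],[0,0,-0.002,0,0,-21],[0,0,-0.002,0,0,-28],[0,0,-0.002,0,0,-35],[0,0,-0.002,0,0,-42]]], fingers=0.078)

```text
time_s: 14.47
position: [0.4667, -0.2158, 0.0668]
tcp_rot: [[0.489, -0.872, 0.001], [-0.872, -0.489, -0.001], [0.001, -0.0, -1.0]]
force: [0.1, -0.2, 0.1]
opening: 0.895
grasp_force: 0.0
```

play_rows(motion=[[[0,0,0,0,0,-7],[0,0,0,0,0,-14],[0,0,0,0,0,-21],[0,0,0,0,0,-28],[0,0,0,0,0,-35],[0,0,0,0,0,-42],[0,0,0,0,0,-49],[0,0,0,0,0,-56]]])

```text
time_s: 15.13
position: [0.4666, -0.2158, 0.0668]
tcp_rot: [[0.997, -0.082, 0.001], [-0.082, -0.997, -0.001], [0.001, 0.001, -1.0]]
force: [-0.5, -0.3, 0.3]
opening: 0.895
grasp_force: 0.0
```

play_rows(motion=[[[0,0,0,0,0,-7],[0,0,0,0,0,-14],[0,0,0,0,0,-21],[0,0,0,0,0,-28],[0,0,0,0,0,-35],[0,0,0,0,0,-42],[0,0,0,0,0,-49],[0,0,0,0,0,-56]]])

```text
time_s: 15.8
position: [0.4666, -0.2158, 0.0668]
tcp_rot: [[0.625, 0.78, 0.001], [0.78, -0.625, -0.001], [-0.0, 0.001, -1.0]]
force: [-0.0, -0.1, 0.7]
opening: 0.897
grasp_force: 0.0
```

play_rows(motion=[[[0,0,0,0,0,-7],[0,0,0,0,0,-14],[0,0,0,0,0,-21],[0,0,0,0,0,-26]]], fingers=0.07)

```text
time_s: 16.13
position: [0.4666, -0.2158, 0.0668]
tcp_rot: [[0.221, 0.975, 0.001], [0.975, -0.221, -0.001], [-0.001, 0.001, -1.0]]
force: [1.1, 0.2, -1.4]
opening: 0.81
grasp_force: 0.0
```

```bash
python3 go.py .465 -.2137 .0665 76.5
```

```text
t 16.13 pos [ 0.4666 -0.2158  0.0668] yaw 77.26 q1,q6 [-37.3 -24.5] F [ 1.1  0.2 -1.4] M [-0.02 -0.08 -0.02] open 70.5 g 0.0
shift [ 0.0016 -0.002   0.0003] wz 0.8
```

play_rows(motion=[[[0.0015,-0.0015,0,0,0,0.8],[0.0015,-0.0015,0,0,0,0.8],[0.0015,-0.0015,0,0,0,0.8],[0.0015,-0.0015,0,0,0,0.8]]], fingers=0.04)

```text
time_s: 16.47
position: [0.4655, -0.2136, 0.0667]
tcp_rot: [[0.241, 0.971, 0.001], [0.971, -0.241, -0.0], [-0.0, 0.001, -1.0]]
force: [1.0, 1.0, -0.6]
opening: 0.662
grasp_force: 29.2
```

play_rows(motion=[[[0,0,0.0001,0,0,7],[0,0,0.0003,0,0,14],[0,0,0.0004,0,0,21],[0,0,0.0006,0,0,28],[0,0,0.0007,0,0,35],[0,0,0.0009,0,0,42]]])

```text
time_s: 16.97
position: [0.4656, -0.2136, 0.0657]
tcp_rot: [[0.831, 0.556, 0.001], [0.556, -0.831, -0.0], [0.0, 0.001, -1.0]]
force: [0.4, -0.2, -1.9]
opening: 0.664
grasp_force: 29.2
```

```bash
python3 go.py .465 -.2137 .0665 34.5
```

```text
t 16.97 pos [ 0.4656 -0.2136  0.0657] yaw 33.75 q1,q6 [-37.2  19.1] F [ 0.4 -0.2 -1.9] M [ 0.06 -0.12  0.  ] open 57.7 g 29.199326019734144
shift [-0.0005 -0.0003 -0.0008] wz -0.7
```

play_rows(motion=[[[0,0,0.0001,0,0,7],[0,0,0.0003,0,0,14],[0,0,0.0004,0,0,21],[0,0,0.0006,0,0,28],[0,0,0.0007,0,0,35],[0,0,0.0009,0,0,42]]])

```text
time_s: 17.47
position: [0.4646, -0.2136, 0.0656]
tcp_rot: [[0.99, -0.139, -0.002], [-0.139, -0.99, -0.001], [-0.002, 0.001, -1.0]]
force: [-4.2, -1.0, 10.8]
opening: 0.632
grasp_force: 30.5
```

```bash
python3 go.py .465 -.2137 .0665 -8.3
```

```text
t 17.47 pos [ 0.4646 -0.2136  0.0656] yaw -7.96 q1,q6 [-37.2  60.9] F [-4.2 -1.  10.8] M [-0.15  0.8   0.81] open 55.0 g 30.50601475057192
shift [ 0.0004  0.0001 -0.0009] wz 0.3
```

play_rows(motion=[[[0,0,0.0001,0,0,7],[0,0,0.0003,0,0,14],[0,0,0.0004,0,0,21],[0,0,0.0006,0,0,28],[0,0,0.0007,0,0,35],[0,0,0.0009,0,0,42]]])

```text
time_s: 17.97
position: [0.4651, -0.2135, 0.064]
tcp_rot: [[0.64, -0.769, -0.0], [-0.769, -0.64, -0.0], [0.0, 0.0, -1.0]]
force: [-0.1, 0.1, -0.1]
opening: 0.459
grasp_force: 0.0
```

```bash
python3 go.py .465 -.2137 .0665 -50.3
```

```text
t 17.97 pos [ 0.4651 -0.2135  0.064 ] yaw -50.24 q1,q6 [-37.2 103.1] F [-0.1  0.1 -0.1] M [ 0.11  0.03 -0.04] open 39.9 g 0.0
shift [ 0.0001  0.0002 -0.0025] wz 0.1
```

The stop was felt at about 520° of turn (11.5 mm): 0.8 N m, then the pads slipped off. A bad sample could travel at most 8 mm, so the right nut looks home. I lift and go to the left gauge, unwinding the wrist on the way.

play_rows(motion=[[[0,0,-0.02,0,0,0],[0,0,-0.05,0,0,0],[0,0,-0.08,0,0,-7],[0,0,-0.08,0,0,-14],[0,0,-0.08,0,0,-21],[0,0,-0.08,0,0,-28],[0,0,-0.08,0,0,-35],[0,0,-0.08,0,0,-42]]], fingers=0.087)

```text
time_s: 18.63
position: [0.465, -0.2135, 0.1441]
tcp_rot: [[0.991, -0.131, -0.0], [-0.131, -0.991, -0.0], [-0.0, 0.0, -1.0]]
force: [0.0, 0.5, 0.1]
opening: 0.957
grasp_force: 0.0
```

```bash
python3 go.py .466 .0435 .14 -123.5
```

```text
t 18.63 pos [ 0.465  -0.2135  0.1441] yaw -7.55 q1,q6 [-37.2  60.4] F [0.  0.5 0.1] M [0.06 0.02 0.03] open 83.3 g 0.0
shift [-0.0328 -0.2549  0.0041] wz 116.0
```

play_rows(motion=[[[-0.002,-0.02,0,0,0,-7],[-0.006,-0.055,0,0,0,-14],[-0.011,-0.09,0,0,0,-21],[-0.015,-0.125,0,0,0,-28],[-0.02,-0.16,0,0,0,-35],[-0.025,-0.195,0,0,0,-42],[-0.03,-0.23,0,0,0,-49],[-0.0328,-0.2549,0,0,0,-56]]])

```text
time_s: 19.3
position: [0.4663, 0.0461, 0.144]
tcp_rot: [[0.662, 0.749, -0.001], [0.749, -0.662, 0.001], [-0.0, -0.001, -1.0]]
force: [-0.5, 0.1, -0.2]
opening: 0.997
grasp_force: 0.0
```

play_rows(motion=[[[0,0,0,0,0,-7],[0,0,0,0,0,-14],[0,0,0,0,0,-21],[0,0,0,0,0,-28],[0,0,0,0,0,-35],[0,0,0,0,0,-42],[0,0,0,0,0,-49],[0,0,0,0,0,-56]]])

```text
time_s: 19.97
position: [0.4673, 0.0435, 0.144]
tcp_rot: [[-0.25, 0.968, -0.0], [0.968, 0.25, -0.0], [-0.0, -0.0, -1.0]]
force: [-0.5, 0.2, 0.2]
opening: 1.0
grasp_force: 0.0
```

play_rows(motion=[[[0,0,0,0,0,-7],[0,0,0,0,0,-14],[0,0,0,0,0,-21],[0,0,0,0,0,-28],[0,0,0,0,0,-35],[0,0,0,0,0,-42],[0,0,0,0,0,-49],[0,0,0,0,0,-56]]])

```text
time_s: 20.63
position: [0.4673, 0.0435, 0.144]
tcp_rot: [[-0.942, 0.335, -0.0], [0.335, 0.942, -0.0], [0.0, -0.0, -1.0]]
force: [0.2, -0.2, 0.3]
opening: 1.0
grasp_force: 0.0
```

play_rows(motion=[[[0,0,0,0,0,-7],[0,0,0,0,0,-14],[0,0,0,0,0,-21],[0,0,0,0,0,-28],[0,0,0,0,0,-35],[0,0,0,0,0,-42],[0,0,0,0,0,-49],[0,0,0,0,0,-56]]])

```text
time_s: 21.3
position: [0.4673, 0.0434, 0.144]
tcp_rot: [[-0.804, -0.594, -0.0], [-0.594, 0.804, -0.0], [0.0, 0.0, -1.0]]
force: [-0.2, 0.9, 0.1]
opening: 0.996
grasp_force: 0.0
```

```bash
python3 go.py .466 .0435 .073 -123.5; python3 - <<'E'
from h import *
c=imaging.capture("top");d=imaging.capture("side");w=imaging.capture("wrist")
cv2.imwrite("rn.png",d["frame"][:,:,::-1])
for cam in ("side","wrist"):
  for o in finder.recognise(cam,"nut_2"): print(cam,o["confidence"],np.round(o["at"],4))
  for o in finder.outline_of(cam,"nut_2"):
      p=np.argwhere(o["pixels"])[:,::-1]; print(o["confidence"],p.mean(0),p.min(0),p.max(0),cv2.minAreaRect(p.astype(np.float32)))
K=w['camera_matrix']
def fe(X):
    p=w['R']@np.array(X)+w['t']; r=np.hypot(p[0],p[1]); th=np.arctan2(r,p[2]); return K[:2,2]+K[0,0]*th*p[:2]/r
for z in(.07,.08,.09): print(z,fe([.466,.0435,z]),fe([.466+.027*.834,.0435-.027*.552,z]),fe([.466-.027*.834,.0435+.027*.552,z]))
E
```

```text
t 21.3 pos [0.4673 0.0434 0.144 ] yaw -143.55 q1,q6 [  -8.4 -134.8] F [-0.2  0.9  0.1] M [ 0.13 -0.13 -0.02] open 86.7 g 0.0
shift [0.001  0.0008 0.071 ] wz -20.0
side 0.56 [0.4702 0.0539 0.0794]
0.88 [386.01408451 249.77183099] [373 237] [401 259] ((384.89483642578125, 250.54989624023438), (31.81048583984375, 17.651790618896484), 27.758541107177734)
wrist 0.82 [0.4645 0.0372 0.0779]
wrist 0.81 [ 0.4559 -0.2029  0.0626]
0.89 [324.57199367 205.1471519 ] [287 187] [363 228] ((322.5330810546875, 202.93527221679688), (31.261808395385742, 79.36283874511719), 72.0308609008789)
0.77 [114.76451078  50.24875622] [98 36] [131  64] ((115.58824157714844, 50.647056579589844), (31.044557571411133, 29.10427474975586), 14.03624439239502)
0.07 [324.71964414 204.66371082] [294.64202976 215.20141735] [355.46218458 193.8432944 ]
0.08 [324.77231313 208.67182172] [293.57236433 219.53731838] [356.70671896 197.46529697]
0.09 [324.82897454 212.99722657] [292.42465834 224.20489428] [358.04760606 201.37896145]
```

play_rows(motion=[[[0.0005,0.0005,0.01,0,0,-7],[0.0005,0.0005,0.02,0,0,-14],[0.0005,0.0005,0.035,0,0,-20],[0.0005,0.0005,0.055,0,0,-20],[0.0005,0.0005,0.0735,0,0,-20]]], fingers=0.078)

```text
time_s: 22.07
position: [0.4671, 0.0436, 0.07]
tcp_rot: [[-0.558, -0.83, 0.001], [-0.83, 0.558, -0.0], [-0.001, -0.001, -1.0]]
force: [-0.5, -0.6, -0.3]
opening: 0.903
grasp_force: 0.0
```

play_rows(motion=[[[0,0,0,0,0,0],[0,0,0,0,0,0],[0,0,0,0,0,0],[0,0,0,0,0,0],[0,0,0,0,0,0]]], fingers=0.045)

```text
time_s: 22.48
position: [0.4669, 0.0438, 0.0712]
tcp_rot: [[-0.557, -0.831, 0.001], [-0.831, 0.557, 0.0], [-0.001, -0.001, -1.0]]
force: [-0.6, 1.0, -0.9]
opening: 0.691
grasp_force: 29.1
```

```bash
python3 go.py .466 .0435 .0705 -123.5
```

```text
t 22.48 pos [0.4669 0.0438 0.0712] yaw -123.85 q1,q6 [  -8.3 -154.5] F [-0.6  1.  -0.9] M [0.26 0.02 0.04] open 60.1 g 29.108590353280306
shift [0.0007 0.0006 0.0007] wz -0.3
```

Well centred with a firm grip. Now I turn.

play_rows(motion=[[[0,0,0.0002,0,0,7],[0,0,0.0003,0,0,14],[0,0,0.0005,0,0,21],[0,0,0.0006,0,0,28],[0,0,0.0008,0,0,35],[0,0,0.0009,0,0,42],[0,0,0.0011,0,0,49],[0,0,0.0012,0,0,56]]])

```text
time_s: 23.15
position: [0.4661, 0.0449, 0.0699]
tcp_rot: [[-1.0, 0.004, -0.0], [0.004, 1.0, 0.002], [0.0, 0.002, -1.0]]
force: [-0.2, 6.4, -0.6]
opening: 0.693
grasp_force: 29.2
```

play_rows(motion=[[[0,0,0.0002,0,0,7],[0,0,0.0003,0,0,14],[0,0,0.0005,0,0,21],[0,0,0.0006,0,0,28],[0,0,0.0008,0,0,35],[0,0,0.0009,0,0,42],[0,0,0.0011,0,0,49],[0,0,0.0012,0,0,56]]])

```text
time_s: 23.82
position: [0.4668, 0.0459, 0.0687]
tcp_rot: [[-0.554, 0.832, 0.001], [0.832, 0.554, 0.003], [0.002, 0.003, -1.0]]
force: [1.3, 10.7, -1.3]
opening: 0.691
grasp_force: 29.1
```

```bash
python3 go.py .466 .0435 .0705 124.5
```

```text
t 23.82 pos [0.4668 0.0459 0.0687] yaw 123.67 q1,q6 [ -8.2 -42.2] F [ 1.3 10.7 -1.3] M [ 2.03 -0.35  0.01] open 60.1 g 29.07284365966916
shift [-0.0016 -0.002  -0.0018] wz -0.8
```

play_rows(motion=[[[0,0,0.0002,0,0,7],[0,0,0.0003,0,0,14],[0,0,0.0005,0,0,21],[0,0,0.0006,0,0,28],[0,0,0.0008,0,0,35],[0,0,0.0009,0,0,42]]])

```text
time_s: 24.32
position: [0.4678, 0.0461, 0.0679]
tcp_rot: [[0.145, 0.989, 0.003], [0.989, -0.145, 0.004], [0.004, 0.003, -1.0]]
force: [3.3, 12.8, -3.4]
opening: 0.69
grasp_force: 28.9
```

```bash
python3 go.py .466 .0435 .0705 82.5
```

```text
t 24.32 pos [0.4678 0.0461 0.0679] yaw 81.65 q1,q6 [-8.2 -0.2] F [ 3.3 12.8 -3.4] M [ 2.24 -0.53 -0.01] open 60.0 g 28.93477851524949
shift [-0.0028 -0.0014 -0.0026] wz -0.8
```

play_rows(motion=[[[0.001,0.0003,0.0002,0,0,7],[0.002,0.0005,0.0003,0,0,14],[0.003,0.0005,0.0005,0,0,21],[0.003,0.0005,0.0006,0,0,28],[0.003,0.0005,0.0008,0,0,35],[0.003,0.0005,0.0009,0,0,42]]])

```text
time_s: 24.82
position: [0.4689, 0.0462, 0.067]
tcp_rot: [[0.768, 0.641, 0.003], [0.641, -0.768, -0.001], [0.002, 0.003, -1.0]]
force: [0.6, -1.2, -3.3]
opening: 0.686
grasp_force: 28.9
```

```bash
python3 go.py .4675 .046 .0705 40.5
```

```text
t 24.82 pos [0.4689 0.0462 0.067 ] yaw 39.83 q1,q6 [-8.  42.2] F [ 0.6 -1.2 -3.3] M [-0.1  -0.13 -0.02] open 59.6 g 28.89366762712598
shift [-0.0012 -0.0007 -0.0036] wz -0.7
```

play_rows(motion=[[[0,0,0.0002,0,0,7],[0,0,0.0003,0,0,14],[0,0,0.0005,0,0,21],[0,0,0.0006,0,0,28],[0,0,0.0008,0,0,35],[0,0,0.0009,0,0,42]]])

```text
time_s: 25.32
position: [0.4693, 0.0453, 0.0661]
tcp_rot: [[0.999, -0.037, 0.004], [-0.037, -0.999, -0.002], [0.004, 0.002, -1.0]]
force: [0.9, -5.8, -3.8]
opening: 0.693
grasp_force: 28.8
```

```bash
python3 go.py .4675 .046 .0705 -1.5
```

```text
t 25.32 pos [0.4693 0.0453 0.0661] yaw -2.11 q1,q6 [-8.  84.2] F [ 0.9 -5.8 -3.8] M [-0.88 -0.09  0.04] open 60.3 g 28.824835773557425
shift [-0.0018 -0.0006 -0.0045] wz -0.6
```

play_rows(motion=[[[0,0,0.0002,0,0,7],[0,0,0.0003,0,0,14],[0,0,0.0005,0,0,21],[0,0,0.0006,0,0,28],[0,0,0.0008,0,0,35]]])

```text
time_s: 25.73
position: [0.4692, 0.041, 0.0663]
tcp_rot: [[0.802, -0.597, 0.003], [-0.597, -0.802, -0.01], [0.008, 0.006, -1.0]]
force: [-4.6, -28.8, 8.0]
opening: 0.554
grasp_force: 13.1
```

```bash
python3 go.py .4675 .046 .0705 -36.5
```

```text
t 25.73 pos [0.4692 0.041  0.0663] yaw -36.67 q1,q6 [ -8.3 119.2] F [ -4.6 -28.8   8. ] M [-5.38  0.64  0.13] open 48.2 g 13.127750891726464
shift [-0.0044 -0.0029 -0.0043] wz -0.2
```

play_rows(motion=[[[0,0,0.0002,0,0,7],[0,0,0.0003,0,0,14],[0,0,0.0005,0,0,21],[0,0,0.0006,0,0,28],[0,0,0.0008,0,0,35]]])

```text
time_s: 26.15
position: [0.4685, 0.0463, 0.0647]
tcp_rot: [[0.306, -0.952, 0.003], [-0.952, -0.306, -0.0], [0.001, -0.002, -1.0]]
force: [-0.4, -0.8, -0.2]
opening: 0.517
grasp_force: 0.0
```

```bash
python3 go.py .4675 .046 .0705 -71.5
```

```text
t 26.15 pos [0.4685 0.0463 0.0647] yaw -72.2 q1,q6 [ -8.  154.2] F [-0.4 -0.8 -0.2] M [ 0.09  0.04 -0.01] open 45.0 g 0.0
shift [-0.0001  0.001  -0.0058] wz -0.7
```

The left nut stopped after about 245–260°, roughly 5.6 mm. I lift, look at its wings, and check the stop with a second grasp.

play_rows(motion=[[[0,0,-0.02,0,0,0],[0,0,-0.05,0,0,0],[0,0,-0.07,0,0,-7],[0,0,-0.07,0,0,-14],[0,0,-0.07,0,0,-21],[0,0,-0.07,0,0,-28],[0,0,-0.07,0,0,-35],[0,0,-0.07,0,0,-42]]], fingers=0.085)

```text
time_s: 26.82
position: [0.4682, 0.0464, 0.1348]
tcp_rot: [[0.87, -0.492, 0.003], [-0.492, -0.87, -0.001], [0.002, -0.001, -1.0]]
force: [0.4, -1.2, 0.2]
opening: 0.961
grasp_force: 0.0
```

```bash
cat > wing.py <<'E'
from h import *
w=imaging.capture("wrist");K=w['camera_matrix']
cv2.imwrite("wl.png",w["frame"][:,:,::-1])
def ray(uv,z):
    d=(np.array(uv)-K[:2,2]); r=np.linalg.norm(d); th=r/K[0,0]
    v=np.r_[d/r*np.sin(th),np.cos(th)]; v=w["R"].T@v; o=-w["R"].T@w["t"]; return o+v*(z-o[2])/v[2]
for o in finder.outline_of("wrist","nut_1"):
    p=np.argwhere(o["pixels"])[:,::-1].astype(np.float32); r=cv2.minAreaRect(p); B=cv2.boxPoints(r)
    e=sorted([(np.linalg.norm(B[i]-B[i-1]),i) for i in range(4)]); i,j=e[0][1],e[1][1]
    a,b=[(B[k]+B[k-1])/2 for k in(i,j)]
    A=ray(a,.075);C=ray(b,.075)
    print(round(o["confidence"],2),p.mean(0),r,"ang",np.degrees(np.arctan2(*(A-C)[[1,0]])),"mid",(A+C)/2,"len",np.linalg.norm(A-C))
for o in finder.recognise("wrist","nut_1"): print(np.round(o["at"],4))
E
python3 go.py .468 .045 .07 -20;python3 wing.py
```

```text
t 26.82 pos [0.4682 0.0464 0.1348] yaw -29.49 q1,q6 [ -8.  111.5] F [ 0.4 -1.2  0.2] M [ 0.04 -0.01 -0.  ] open 83.6 g 0.0
shift [0.0004 0.0014 0.0648] wz -9.5
0.97 [325.11813 205.08003] ((322.9072265625, 203.14027404785156), (31.817426681518555, 79.77899932861328), 70.34617614746094) ang 81.17236463422437 mid [0.47456648 0.04309995 0.075     ] len 0.06302722464887611
0.67 [558.2825  79.4851] ((564.4999389648438, 80.49996948242188), (35.67770767211914, 45.871341705322266), 77.00537872314453) ang 79.04736236168425 mid [ 0.46744812 -0.20762839  0.075     ] len 0.06540648725597581
[0.4721 0.0391 0.0732]
[ 0.467  -0.2036  0.0629]
```

play_rows(motion=[[[0.0004,0.0014,0.01,0,0,-7],[0.0004,0.0014,0.03,0,0,-14],[0.0004,0.0014,0.05,0,0,-20.5],[0.0004,0.0014,0.068,0,0,-20.5],[0.0004,0.0014,0.068,0,0,-20.5]]], fingers=0.078)

```text
time_s: 27.38
position: [0.4655, 0.0452, 0.0637]
tcp_rot: [[0.986, -0.165, -0.005], [-0.165, -0.986, 0.001], [-0.005, 0.0, -1.0]]
force: [-0.4, -0.2, -0.6]
opening: 0.898
grasp_force: 0.0
```

play_rows(motion=[[[0,0,0,0,0,0],[0,0,0,0,0,0],[0,0,0,0,0,0],[0,0,0,0,0,0],[0,0,0,0,0,0]]], fingers=0.045)

```text
time_s: 27.8
position: [0.4682, 0.0451, 0.0667]
tcp_rot: [[0.987, -0.163, 0.003], [-0.163, -0.987, -0.0], [0.003, -0.0, -1.0]]
force: [0.8, 0.6, 1.5]
opening: 0.684
grasp_force: 29.4
```

play_rows(motion=[[[0,0,0,0,0,5],[0,0,0,0,0,10],[0,0,0,0,0,14],[0,0,0,0,0,14]]])

```text
time_s: 28.13
position: [0.4662, 0.0457, 0.0668]
tcp_rot: [[0.919, -0.395, -0.001], [-0.395, -0.919, -0.0], [-0.001, 0.001, -1.0]]
force: [-1.6, 2.4, 6.9]
opening: 0.669
grasp_force: 30.1
```

```bash
python3 go.py .468 .045 .07 -9; python3 wing.py
```

```text
t 28.13 pos [0.4662 0.0457 0.0668] yaw -23.26 q1,q6 [ -8.1 105.2] F [-1.6  2.4  6.9] M [0.62 0.45 0.71] open 58.2 g 30.06710019428283
shift [ 0.0019 -0.0001 -0.0032] wz -14.3
0.57 [613.48254 111.93189] ((618.0, 113.0), (46.0, 42.0), 90.0) ang -15.557573629072524 mid [ 0.47045536 -0.1954173   0.075     ] len 0.03481375039236869
[ 0.4662 -0.201   0.0599]
[0.4738 0.0394 0.0699]
```

Torque of 0.71 N m on a well-centred second grasp, with no further turn, confirms a hard stop. The left nut stopped after only 5.5 mm, so it is the bad sample, nut_1. I release it and go to the right tub.

play_rows(motion=[[[0,0,0,0,0,0],[0,0,0,0,0,0],[0,0,0,0,0,0],[0,0,-0.02,0,0,-3],[0,0,-0.05,0,0,-10],[0,0,-0.08,0,0,-17],[0,0,-0.08,0,0,-24],[0,0,-0.08,0,0,-27]]], fingers=0.08)

```text
time_s: 28.95
position: [0.469, 0.0448, 0.1477]
tcp_rot: [[0.998, 0.068, 0.005], [0.068, -0.998, -0.001], [0.005, 0.001, -1.0]]
force: [0.2, 0.3, -0.7]
opening: 0.921
grasp_force: 0.0
```

```bash
python3 go.py .527 -.2 .147 3.6; python3 wing.py; cp wl.png wl1.png
```

```text
t 28.95 pos [0.469  0.0448 0.1477] yaw 3.93 q1,q6 [-8.2 77.9] F [ 0.2  0.3 -0.7] M [ 0.06  0.   -0.01] open 80.1 g 0.0
shift [0.0411 0.2482 0.0012] wz 0.3
0.61 [553.1413 217.0814] ((557.4500122070312, 220.65000915527344), (41.10960388183594, 30.041635513305664), 18.434947967529297) ang 79.88365140443481 mid [ 0.4681781  -0.20641119  0.075     ] len 0.07057376398167062
0.57 [369.34155  64.61633] ((367.5, 64.0), (80.0, 35.0), 90.0) ang 4.048262942327469 mid [0.58726091 0.01788965 0.075     ] len 0.06465832051904065
0.56 [323.36786 202.18642] ((324.1287536621094, 199.21287536621094), (77.71240997314453, 30.448139190673828), 5.710593223571777) ang 87.96181312091959 mid [0.47541763 0.0436788  0.075     ] len 0.06418174323567237
[ 0.465  -0.2018  0.0599]
[0.4698 0.041  0.0717]
```

play_rows(motion=[[[0.003,0.02,0,0,0,0],[0.008,0.055,0,0,0,0],[0.014,0.09,0,0,0,0],[0.02,0.125,0,0,0,0],[0.026,0.16,0,0,0,0],[0.032,0.195,0,0,0,0],[0.038,0.228,0,0,0,0],[0.041,0.248,0,0,0,0]]], fingers=0.0)

```text
time_s: 29.77
position: [0.525, -0.2037, 0.1452]
tcp_rot: [[0.998, 0.06, 0.001], [0.06, -0.998, -0.001], [0.001, 0.001, -1.0]]
force: [-0.1, -0.1, -0.2]
opening: 0.399
grasp_force: 0.0
```

play_rows(motion=[[[0,0,0.01,0,0,0],[0,0,0.02,0,0,0],[0,0,0.02,0,0,0],[0,0,0.02,0,0,0],[0,0,0.02,0,0,0],[0,0,0.02,0,0,0],[0,0,0.02,0,0,0],[0,0,0.02,0,0,0]]])

```text
time_s: 30.43
position: [0.5243, -0.1993, 0.1262]
tcp_rot: [[0.998, 0.065, 0.001], [0.065, -0.998, -0.0], [0.001, 0.0, -1.0]]
force: [-0.2, 0.5, 0.3]
opening: 0.005
grasp_force: 0.0
```

```bash
python3 go.py .527 -.2 .10 3.6; python3 - <<'E'
from h import *
d=save("side","s2.png"); s=bot.read_state();P=np.array(s['position']);R=np.array(s['tcp_rot'])
im=cv2.imread("s2.png")
x0,y0,w,h=300,130,110,110
c=cv2.resize(im[y0:y0+h,x0:x0+w],(440,440),interpolation=3)
for v,col in(((0,0,.017),(0,0,255)),((0,0,-.005),(0,255,0)),((0.0095,0,.017),(0,0,255))):
    q=(proj(d,P+R@np.array(v))-[x0,y0]+.5)*4; print(v,proj(d,P+R@np.array(v)),q); cv2.circle(c,tuple(int(k) for k in q),3,col,1)
for X in((.5525,-.199,.117),):
    q=(proj(d,X)-[x0,y0]+.5)*4; cv2.circle(c,tuple(int(k) for k in q),3,(255,0,0),1)
l=cv2.resize(cv2.imread("wl1.png")[140:250,270:380],(330,330),interpolation=3)
g=np.zeros((440,330,3),np.uint8); g[:330]=l
cv2.imwrite("pics/last.png",cv2.convertScaleAbs(np.hstack([c,g]),alpha=1.5))
E
```

```text
t 30.43 pos [ 0.5243 -0.1993  0.1262] yaw 3.72 q1,q6 [-32.2  54.1] F [-0.2  0.5  0.3] M [ 0.02  0.07 -0.01] open 0.5 g 0.0
shift [0.0027 0.0009 0.0262] wz 0.1
(0, 0, 0.017) [359.98441573 168.72773057] [241.93766291 156.91092229]
(0, 0, -0.005) [360.62942422 161.03382844] [244.51769688 126.13531376]
(0.0095, 0, 0.017) [356.16862956 168.63540272] [226.67451822 156.54161089]
```

View pics/last.png

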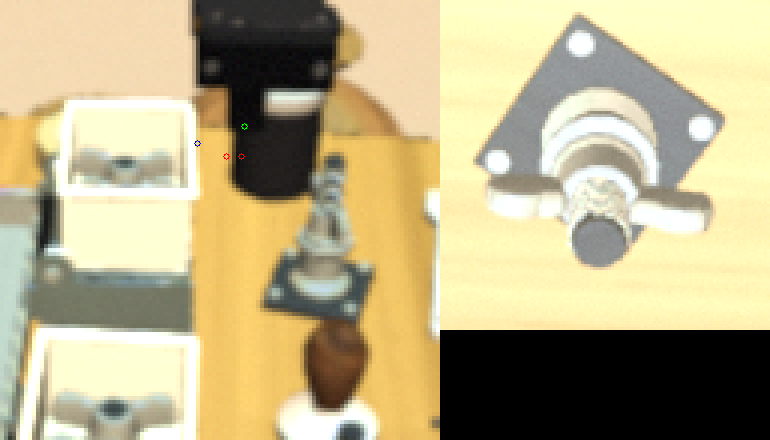

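In the last view the rim point at (197,143) sits on the right tub's near edge. The finger overlaps the dark tin at about (245,130), so I'll read its tip from pixel values. The left nut's hub shows a stud or collar gap above its shoulder.

```bash
python3 -c "
import cv2
g=cv2.imread('s2.png').sum(2)
for r in range(148,182): print(r,g[r,353:372].tolist())"
```

```text
148 [75, 51, 27, 21, 25, 22, 24, 22, 21, 24, 28, 33, 30, 26, 25, 28, 31, 28, 26]
149 [35, 30, 19, 31, 25, 26, 29, 24, 24, 24, 25, 22, 24, 32, 23, 23, 28, 18, 21]
150 [21, 21, 13, 32, 30, 30, 28, 28, 29, 24, 29, 22, 22, 30, 22, 22, 26, 28, 15]
151 [82, 91, 89, 68, 35, 23, 25, 27, 22, 31, 23, 20, 25, 35, 42, 41, 49, 41, 43]
152 [201, 210, 203, 157, 62, 24, 33, 22, 26, 25, 18, 22, 46, 100, 164, 192, 198, 195, 195]
153 [250, 256, 246, 189, 76, 18, 21, 17, 21, 21, 21, 20, 65, 196, 330, 395, 410, 405, 403]
154 [254, 258, 254, 202, 87, 20, 22, 21, 14, 22, 16, 21, 79, 223, 380, 460, 469, 465, 467]
155 [252, 268, 271, 217, 87, 23, 15, 20, 13, 23, 20, 14, 79, 226, 354, 417, 426, 430, 429]
156 [275, 285, 281, 216, 93, 17, 23, 22, 24, 17, 27, 25, 86, 215, 333, 365, 376, 378, 383]
157 [291, 285, 278, 209, 86, 19, 25, 15, 24, 18, 24, 23, 81, 202, 302, 320, 333, 336, 337]
158 [293, 288, 276, 208, 88, 17, 25, 33, 21, 18, 24, 29, 56, 129, 198, 219, 240, 252, 257]
159 [286, 285, 275, 207, 86, 18, 19, 21, 30, 22, 23, 26, 32, 67, 98, 112, 128, 138, 137]
160 [265, 270, 268, 207, 84, 17, 29, 26, 24, 27, 2
[... 1201 characters left out ...]
, 50, 49, 56, 63, 62, 60, 61, 64, 63, 64, 65]
175 [371, 366, 358, 337, 263, 128, 48, 44, 53, 53, 55, 60, 57, 59, 67, 64, 67, 62, 64]
176 [368, 364, 363, 356, 313, 213, 106, 64, 49, 53, 61, 57, 61, 68, 61, 67, 68, 64, 60]
177 [365, 361, 359, 361, 348, 303, 224, 143, 81, 51, 53, 62, 62, 59, 59, 60, 54, 59, 64]
178 [364, 360, 360, 360, 365, 351, 325, 274, 199, 133, 99, 66, 55, 55, 59, 56, 63, 60, 65]
179 [365, 361, 355, 359, 367, 366, 366, 346, 323, 290, 236, 172, 132, 115, 112, 115, 116, 118, 125]
180 [364, 360, 358, 363, 362, 365, 370, 370, 370, 368, 344, 313, 285, 256, 249, 252, 249, 257, 269]
181 [361, 361, 361, 362, 364, 365, 371, 375, 376, 387, 380, 371, 361, 344, 336, 337, 339, 342, 346]
```

The finger's dark pixels end at row 162.5, so the tips sit about level with the TCP. I'll push with that in mind, keeping contact well below the rim. First I descend, then start the push.

play_rows(motion=[[[0.001,0,0.02,0,0,0],[0.002,0,0.038,0,0,0],[0.01,0,0.038,0,0,0],[0.016,0,0.038,0,0,0],[0.0187,0,0.037,0,0,0],[0.022,0,0.034,0,0,0],[0.025,0,0.031,0,0,0]]])

```text
time_s: 31.07
position: [0.5478, -0.1983, 0.0956]
tcp_rot: [[0.998, 0.065, -0.003], [0.065, -0.998, -0.0], [-0.003, 0.0, -1.0]]
force: [-6.4, -1.8, 2.6]
opening: 0.008
grasp_force: 3.3
```

```bash
python3 go.py .558 -.197 .106 3.7; python3 -c "
from h import *
c=imaging.capture('side');d=imaging.capture('wrist')
for cam in('side',):
  for n in('tub_2','nut_2'):
    for o in finder.recognise(cam,n): print(n,o['confidence'],np.round(o['at'],3))
"
```

```text
t 31.07 pos [ 0.5478 -0.1983  0.0956] yaw 3.73 q1,q6 [-30.8  55.5] F [-6.4 -1.8  2.6] M [-0.28  1.04  0.01] open 0.7 g 3.261357955634594
shift [ 0.0103 -0.0006 -0.0105] wz 0.0
tub_2 0.74 [0.583 0.052 0.086]
tub_2 0.72 [0.587 0.1   0.093]
tub_2 0.57 [ 0.598 -0.141  0.098]
nut_2 0.59 [0.472 0.056 0.074]
nut_2 0.53 [ 0.462 -0.202  0.069]
```

Contact with about 6 N, as expected. I continue along the arc.

play_rows(motion=[[[0.005,0,-0.005,0,0,0],[0.01,0,-0.01,0,0,0],[0.015,0,-0.015,0,0,0],[0.02,0,-0.019,0,0,0],[0.026,0,-0.024,0,0,0],[0.031,0,-0.028,0,0,0],[0.037,0,-0.031,0,0,0],[0.043,0,-0.034,0,0,0]]])

```text
time_s: 31.93
position: [0.5887, -0.1955, 0.1326]
tcp_rot: [[0.998, 0.065, -0.007], [0.065, -0.998, -0.001], [-0.007, 0.0, -1.0]]
force: [-12.9, 0.9, 19.7]
opening: 0.009
grasp_force: 10.6
```

```bash
python3 go.py .606 -.195 .136 3.7
```

```text
t 31.93 pos [ 0.5887 -0.1955  0.1326] yaw 3.73 q1,q6 [-28.6  57.8] F [-12.9   0.9  19.7] M [0.09 1.96 0.  ] open 0.8 g 10.567956338636577
shift [ 0.0173  0.0006 -0.0035] wz 0.0
```

play_rows(motion=[[[0.006,0,-0.003,0,0,0],[0.012,0,-0.005,0,0,0],[0.018,0,-0.007,0,0,0],[0.024,0,-0.009,0,0,0],[0.03,0,-0.01,0,0,0],[0.036,0,-0.011,0,0,0],[0.042,0,-0.011,0,0,0],[0.048,0,-0.011,0,0,0]]])

```text
time_s: 32.6
position: [0.6421, -0.1922, 0.1422]
tcp_rot: [[0.998, 0.064, 0.005], [0.064, -0.998, -0.001], [0.005, 0.001, -1.0]]
force: [1.0, 1.8, 2.7]
opening: 0.006
grasp_force: 1.6
```

```bash
python3 go.py .65 -.195 .14 3.7; python3 -c "
from h import *
c=imaging.capture('side');d=imaging.capture('top')
for cam in('side','top'):
  for n in('tub_2','spare_2a'):
    for o in finder.recognise(cam,n): print(cam,n,o['confidence'],np.round(o['at'],3))
"
```

```text
t 32.6 pos [ 0.6421 -0.1922  0.1422] yaw 3.67 q1,q6 [-26.2  60.1] F [1.  1.8 2.7] M [ 0.27 -0.02  0.1 ] open 0.5 g 1.6304376593325287
shift [0.0077 0.0033 0.0022] wz -0.0
side tub_2 0.88 [0.586 0.101 0.095]
side tub_2 0.56 [ 0.648 -0.136  0.133]
side spare_2a 0.59 [0.489 0.167 0.024]
top tub_2 0.76 [0.598 0.062 0.071]
top spare_2a 0.72 [0.582 0.081 0.078]
top spare_2a 0.49 [0.475 0.035 0.01 ]
```

play_rows(motion=[[[0.006,0,0,0,0,0],[0.006,0,-0.01,0,0,0],[0,0,-0.03,0,0,0],[-0.01,0,-0.06,0,0,0],[-0.04,0,-0.08,0,0,0],[-0.07,0,-0.08,0,0,0],[-0.1,0,-0.08,0,0,0],[-0.13,0,-0.08,0,0,0]]])

```text
time_s: 33.57
position: [0.5093, -0.2009, 0.2211]
tcp_rot: [[0.998, 0.064, 0.002], [0.064, -0.998, -0.001], [0.002, 0.002, -1.0]]
force: [-0.5, -0.4, -0.1]
opening: 0.004
grasp_force: 0.0
```

play_rows(motion=[[[-0.03,0,0,0,0,0],[-0.06,0,0,0,0,0],[-0.09,0,0,0,0,0],[-0.11,0,0,0,0,0],[-0.11,0,0,0,0,0],[-0.11,0,0,0,0,0],[-0.11,0,0,0,0,0],[-0.11,0,0,0,0,0]]])

```text
time_s: 34.23
position: [0.4018, -0.2083, 0.2202]
tcp_rot: [[0.998, 0.064, 0.002], [0.064, -0.998, -0.001], [0.002, 0.001, -1.0]]
force: [-0.0, 0.1, 0.3]
opening: 0.004
grasp_force: 0.0
```

```bash
cat > chk.py <<'E'
from h import *
c=save('side','f1.png');d=save('top','f2.png')
for cam in('side','top'):
  for n in('tub_2','spare_2a','nut_2','tamper','sample_tin'):
    for o in finder.recognise(cam,n): print(cam,n,round(o['confidence'],2),np.round(o['at'],3))
E
python3 chk.py; python3 go.py .5 -.2 .2 0
```

```text
side tub_2 0.88 [0.583 0.098 0.094]
side tub_2 0.8 [ 0.685 -0.144  0.086]
side tub_2 0.29 [0.585 0.015 0.088]
side spare_2a 0.69 [0.593 0.107 0.068]
side spare_2a 0.6 [0.493 0.165 0.024]
side nut_2 0.51 [0.472 0.057 0.073]
side nut_2 0.33 [ 0.684 -0.147  0.086]
side tamper 0.73 [ 0.471 -0.054  0.038]
side sample_tin 0.87 [ 0.497 -0.326  0.062]
top tub_2 0.62 [ 0.68  -0.189  0.09 ]
top tub_2 0.59 [0.598 0.06  0.074]
top spare_2a 0.7 [0.49  0.156 0.019]
top nut_2 0.71 [ 0.468 -0.067  0.015]
top nut_2 0.7 [0.466 0.04  0.074]
top nut_2 0.7 [ 0.466 -0.209  0.073]
top tamper 0.71 [ 0.68  -0.19   0.091]
top tamper 0.6 [ 0.465 -0.067  0.016]
top tamper 0.29 [0.601 0.064 0.071]
top sample_tin 0.79 [ 0.493 -0.351  0.085]
t 34.83 pos [ 0.4003 -0.2077  0.2197] yaw 3.67 q1,q6 [-41.7  44.7] F [0.6 0.3 0.3] M [ 0.05  0.04 -0.01] open 0.5 g 0.0
shift [ 0.1    -0.0013  0.0197] wz 3.7
```

play_rows(motion=[[[0,0,0,0,0,0],[0,0,0,0,0,0],[0,0,0,0,0,0],[0,0,0,0,0,0],[0,0,0,0,0,0],[0,0,0,0,0,0],[0,0,0,0,0,0],[0,0,0,0,0,0]]])

```text
time_s: 35.5
position: [0.4003, -0.2077, 0.2198]
tcp_rot: [[0.998, 0.064, 0.0], [0.064, -0.998, 0.0], [0.0, -0.0, -1.0]]
force: [-0.3, 0.5, -0.0]
opening: 0.008
grasp_force: 0.0
```

play_rows(motion=[[[0,0,0,0,0,0],[0,0,0,0,0,0],[0,0,0,0,0,0],[0,0,0,0,0,0],[0,0,0,0,0,0],[0,0,0,0,0,0],[0,0,0,0,0,0],[0,0,0,0,0,0]]])

```text
time_s: 36.17
position: [0.4003, -0.2077, 0.2198]
tcp_rot: [[0.998, 0.064, 0.0], [0.064, -0.998, -0.0], [0.0, 0.0, -1.0]]
force: [0.3, -1.1, -0.1]
opening: 0.005
grasp_force: 0.0
```

```bash
python3 - <<'E'
from h import *
a=cv2.imread('f1.png').astype(int);b=cv2.imread('f2.png').astype(int)
c=save('side','g1.png');d=save('top','g2.png')
for n,o,im,cc in(('side',a,'g1.png',c),('top',b,'g2.png',d)):
    e=(np.abs(cv2.imread(im).astype(int)-o).sum(2)>60); p=np.argwhere(e)
    print(n,e.sum(),p.mean(0) if len(p) else None)
# tipped tub: white region outline in top, tray interior changes vs first top picture
t0=cv2.imread('pics/top.png').astype(int);t1=cv2.imread('g2.png').astype(int)
m=(np.abs(t1-t0).sum(2)>70).astype(np.uint8); m[:130]=0;m[260:]=0
k,l,s,ce=cv2.connectedComponentsWithStats(m)
for i in range(1,k):
    if s[i,4]>12: print(s[i],[onplane(d,(s[i,0]+x*s[i,2],s[i,1]+y*s[i,3]),.03)[:2].round(3).tolist() for x,y in((0,0),(1,1))])
print("tip at 2.36 expects far-bottom corner etc:")
H=np.array([.6355,-.194]);
for nm,(x,z) in dict(rim_near=(-83,57),bot_near=(-83,-3),rim_far=(-5,57)).items():
    for th in(2.36,2.0):
        X=(x*np.cos(th)+z*np.sin(th))/1e3; Z=(z*np.cos(th)-x*np.sin(th))/1e3+.06
        print(nm,th,round(Z,3),proj(d,[H[0]+X,H[1],Z]).round(1),proj(c,[H[0]+X,H[1]+.054,Z]).round(1))
w=(t1.min(2)>165);w[:, :310]=0;w[:,395:]=0;w[:140]=0;w[235:]=0
p=np.argwhere(w);print("white rows/cols",p.min(0),p.max(0),w.sum())
E
python3 - <<'E'
import cv2
im=cv2.imread('g2.png').sum(2)//3
for r in range(140,212,3): print(r,im[r,318:392:3].tolist())
E
```

```text
side 512 [ 74.296875   439.49023438]
top 491 [322.38289206 376.90020367]
[ 326  158   57   79 3213] [[0.755, -0.134], [0.554, -0.277]]
tip at 2.36 expects far-bottom corner etc:
rim_near 2.36 0.078 [351.4 161. ] [273.  187.2]
rim_near 2.0 0.112 [353.  162.5] [277.3 175.8]
bot_near 2.36 0.121 [353.5 173.8] [289.3 173.4]
bot_near 2.0 0.137 [354.3 182.7] [299.5 168.2]
rim_far 2.36 0.023 [349.2 187.8] [295.9 206.5]
rim_far 2.0 0.041 [349.9 182.4] [291.7 200.6]
white rows/cols [159 327] [204 374] 968
140 [88, 91, 99, 107, 110, 121, 119, 118, 113, 118, 150, 142, 144, 129, 131, 135, 136, 132, 133, 130, 107, 107, 106, 105, 102]
143 [41, 41, 40, 41, 36, 37, 35, 51, 38, 42, 43, 41, 31, 40, 35, 35, 37, 31, 39, 45, 123, 107, 106, 101, 111]
146 [135, 132, 128, 125, 130, 127, 126, 130, 130, 127, 129, 126, 125, 131, 127, 129, 130, 123, 126, 78, 101, 104, 110, 103, 105]
149 [124, 126, 124, 129, 123, 128, 133, 131, 130, 128, 128, 129, 132, 130, 129, 131, 128, 133, 126, 98, 97, 102, 102, 102, 101]
152 [131, 127, 129, 130, 132, 130, 127, 128, 122, 122, 125, 128, 126, 128, 126, 126, 124, 122, 126, 95, 1
[... 1722 characters left out ...]
, 127, 127, 164, 178, 182, 179, 181, 184, 177, 183, 182, 177, 181, 182, 181, 182, 180, 113, 79, 102, 113, 108, 107]
197 [130, 130, 133, 71, 176, 179, 178, 184, 178, 185, 180, 178, 181, 184, 181, 181, 188, 186, 186, 56, 134, 96, 104, 110, 106]
200 [61, 71, 51, 81, 187, 203, 204, 207, 207, 154, 103, 70, 66, 33, 37, 41, 35, 32, 127, 33, 119, 108, 117, 111, 106]
203 [111, 108, 122, 83, 188, 94, 93, 89, 93, 90, 91, 97, 89, 94, 88, 93, 88, 93, 47, 48, 106, 108, 112, 111, 106]
206 [117, 115, 111, 75, 93, 86, 94, 94, 90, 91, 94, 94, 88, 88, 91, 93, 93, 88, 88, 82, 109, 104, 109, 107, 106]
209 [120, 116, 107, 87, 90, 90, 97, 94, 88, 90, 89, 88, 92, 93, 87, 88, 88, 87, 89, 73, 116, 113, 117, 118, 116]
```

The tub's edges at rows 161 and 173 match 2.36 rad exactly, and the scene is still. The nuts are hidden under the tub, so I check with the wrist camera from the tray side.

play_rows(motion=[[[0.02,0,-0.02,0,0,0],[0.055,0,-0.04,0,0,0],[0.09,0,-0.06,0,0,0],[0.125,0,-0.08,0,0,0],[0.16,0,-0.08,0,0,0],[0.195,0,-0.08,0,0,0],[0.23,0,-0.08,0,0,0],[0.265,0,-0.08,0,0,0]]])

```text
time_s: 36.93
position: [0.6662, -0.1903, 0.2997]
tcp_rot: [[0.998, 0.064, -0.0], [0.064, -0.998, 0.0], [-0.0, -0.0, -1.0]]
force: [0.5, 0.3, -0.1]
opening: 0.002
grasp_force: 0.0
```

play_rows(motion=[[[0.03,0,0,0,0,0],[0.06,0,0,0,0,0],[0.08,0,0,0,0,0],[0.08,0,0,0,0,0],[0.08,0,0,0,0,0]]])

```text
time_s: 37.35
position: [0.7447, -0.1852, 0.2981]
tcp_rot: [[0.998, 0.065, -0.002], [0.065, -0.998, 0.001], [-0.002, -0.001, -1.0]]
force: [0.0, 0.3, -0.4]
opening: 0.008
grasp_force: 0.0
```

```bash
python3 go.py .7 -.2 .3 3.7; python3 - <<'E'
from h import *
c=save('wrist','h1.png'); print("cam",-c["R"].T@c["t"],c["R"][2])
for n in('spare_2a','nut_2','tub_2','stock_tray'):
    for o in finder.recognise('wrist',n): print(n,round(o['confidence'],2),np.round(o['at'],3))
for o in finder.outline_of('wrist','spare_2a'):
    p=np.argwhere(o["pixels"])[:,::-1];print(o["confidence"],p.mean(0),p.min(0),p.max(0),len(p))
E
```

```text
t 37.35 pos [ 0.7447 -0.1852  0.2981] yaw 3.72 q1,q6 [-22.3  64. ] F [ 0.   0.3 -0.4] M [0.06 0.06 0.01] open 0.7 g 0.0
shift [-0.0455  0.0119 -0.0018] wz 0.0
cam [ 0.82803076 -0.18042974  0.46748984] [-0.30215638 -0.01922253 -0.95306454]
spare_2a 0.38 [0.477 0.033 0.057]
nut_2 0.58 [0.474 0.039 0.07 ]
nut_2 0.43 [ 0.475 -0.208  0.052]
tub_2 0.8 [ 0.71  -0.189  0.098]
tub_2 0.78 [0.625 0.046 0.088]
tub_2 0.45 [0.589 0.081 0.081]
stock_tray 0.74 [ 0.738 -0.037  0.006]
stock_tray 0.62 [ 0.705 -0.189  0.099]
```

play_rows(motion=[[[0.015,0,0.015,0,0,0],[0.03,0,0.03,0,0,0],[0.045,0,0.045,0,0,0],[0.06,0,0.06,0,0,0],[0.06,0,0.065,0,0,0],[0.06,0,0.065,0,0,0]]])

```text
time_s: 38.15
position: [0.803, -0.1815, 0.232]
tcp_rot: [[0.998, 0.064, -0.005], [0.064, -0.998, 0.002], [-0.005, -0.002, -1.0]]
force: [-0.6, 0.5, -0.2]
opening: 0.004
grasp_force: 0.0
```

```bash
python3 go.py .7 -.2 .3 3.7; python3 - <<'E'
from h import *
c=save('wrist','h2.png'); print("cam",-c["R"].T@c["t"])
for n in('spare_2a','nut_2','tub_2'):
    for o in finder.recognise('wrist',n): print(n,round(o['confidence'],2),np.round(o['at'],3))
K=c['camera_matrix']
def fe(X):
    p=c['R']@np.array(X)+c['t']; r=np.hypot(p[0],p[1]); th=np.arctan2(r,p[2]); return K[:2,2]+K[0,0]*th*p[:2]/r
for X in((.735,-.14,.078),(.735,-.245,.078),(.70,-.19,.0),(.72,-.19,0),(.76,-.19,0)): print(X,fe(X).round())
g=c["frame"].sum(2)//3
for r in range(180,330,5): print(r,g[r,270:400:5].tolist())
E
```

```text
t 38.15 pos [ 0.803  -0.1815  0.232 ] yaw 3.67 q1,q6 [-20.5  65.9] F [-0.6  0.5 -0.2] M [0.03 0.03 0.05] open 0.3 g 0.0
shift [-0.1043  0.0118 -0.0675] wz -0.0
cam [ 0.88680804 -0.17691491  0.40109653]
spare_2a 0.47 [ 0.728 -0.219  0.041]
tub_2 0.6 [0.625 0.02  0.088]
tub_2 0.58 [ 0.732 -0.209  0.083]
(0.735, -0.14, 0.078) [283. 236.]
(0.735, -0.245, 0.078) [374. 241.]
(0.7, -0.19, 0.0) [324. 238.]
(0.72, -0.19, 0) [325. 225.]
(0.76, -0.19, 0) [327. 198.]
180 [199, 199, 198, 199, 199, 199, 198, 197, 198, 199, 200, 199, 199, 200, 200, 201, 200, 201, 201, 201, 200, 199, 198, 141, 191, 172]
185 [196, 196, 195, 195, 195, 196, 195, 195, 194, 194, 194, 194, 194, 194, 196, 196, 196, 196, 196, 197, 197, 196, 197, 135, 177, 174]
190 [197, 196, 196, 197, 197, 195, 197, 196, 196, 196, 196, 197, 197, 197, 196, 198, 198, 198, 198, 200, 198, 198, 197, 139, 172, 177]
195 [198, 197, 199, 198, 199, 198, 199, 198, 197, 199, 200, 201, 200, 199, 200, 199, 199, 199, 198, 198, 197, 197, 198, 166, 177, 176]
200 [197, 197, 198, 199, 199, 199, 200, 199, 201, 200, 200, 199, 200, 199, 197, 198, 199, 200, 198, 
[... 2340 characters left out ...]
 83, 81, 84, 83, 84, 85, 83]
300 [79, 77, 81, 78, 82, 80, 81, 115, 126, 137, 137, 138, 136, 137, 207, 81, 79, 81, 82, 80, 81, 81, 81, 80, 80, 84]
305 [80, 80, 78, 78, 78, 79, 81, 96, 73, 84, 82, 88, 85, 57, 185, 81, 80, 78, 79, 79, 81, 80, 81, 80, 80, 80]
310 [77, 80, 77, 76, 79, 80, 78, 78, 66, 81, 81, 87, 84, 47, 163, 80, 78, 78, 82, 79, 78, 80, 80, 78, 82, 80]
315 [78, 77, 77, 74, 77, 76, 76, 71, 39, 81, 82, 85, 82, 40, 97, 77, 81, 77, 78, 81, 80, 77, 78, 78, 80, 81]
320 [78, 73, 75, 79, 78, 76, 77, 67, 25, 156, 159, 153, 154, 54, 50, 78, 77, 76, 80, 77, 74, 76, 77, 78, 76, 77]
325 [75, 76, 77, 77, 76, 74, 76, 76, 34, 158, 155, 158, 155, 77, 74, 82, 81, 80, 79, 81, 82, 82, 81, 80, 78, 80]
```

Three wing-nut ends show side by side under the tub's rim at columns 300, 325 and 350, row 222. That puts them on the tray floor at about x = 0.725. Everything is still, so I hand in.

```bash
python3 -c "
from h import *
print(bot.hand_in())"
```

```text
the job is handed in; nothing more can be done
None
```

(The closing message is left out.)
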